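# Tip the blanks into the tilt-out bin

### The job

Pull the bin's front down by its handle so that the pocket is well open, then pick up the tray of wooden blanks by its handle and tip it, spout low over the pocket, so that all four blanks slide into the bin; do not touch the blanks with the gripper or let them drop far. Then set the empty tray back flat on its cork mat, and last push the bin fully shut. Leave the other things on the bench where they are.

Things in the scene. Friction and masses are not known exactly. Their poses are not given: they have to be found in the camera images.
- bin (a joint): the tilt-out bin's hinge along the bottom edge of its front: 0 = bin front fully home in the plywood unit, grows to 0.9 rad as the front is pulled down towards the robot and the pocket behind it swings out, open side up. Stiff: it stays where it is left.
- unit: fixed plywood housing, 200 deep (x) x 260 wide (y) x 200 mm high, open at the front; origin on the bench under the middle of its front edge; x points into it, away from the bin's handle, z up. Beside the bin front nothing sticks out.
- bin_hinge (a point): middle of the bin's hinge line, 12 mm above the bench at the unit's front edge. Axes turn with the bin; with the bin home they are parallel to the unit's (x inwards, y along the hinge, z up along the front panel). The front panel is 232 wide, 168 high, 12 mm thick, its back face at x = 0.
- bin_handle (a point): middle of the bin's bar handle: a round dark steel bar 12 mm thick, 124 mm long along y, on two posts at y = +-52 mm, its axis 40 mm in front of the panel's front face and 155 mm above the hinge (34 mm of air between bar and panel). Axes as bin_hinge.
- bin_pocket (a point): centre of the pocket, 55 mm behind the panel's back face, 50 mm above the hinge; axes as bin_hinge. Pocket: 110 deep (x), 200 wide inside, walls 8 mm; back and sides 100 mm high. Fully open, its mouth spans from the panel's top edge (137 mm before the unit's front edge, 117 mm above the bench) to the back wall's top (10 mm before it, 160 mm high).
- mat: flat cork mat fixed on the bench, 200 (x) x 180 (y) x 4 mm; origin under its centre.
- tray: aluminium tray, 0.16 kg; floor 3 mm thick, 140 (x) x 126 mm (y); walls 26 mm high at back and sides; the front (+x) tapers to an open spout 86 mm wide inside. Dark wooden stub handle at the back: 18 wide, 20 mm high, from x = -78 to -168 mm, its underside 24 mm above the tray's. Origin under the middle of the 140 mm part, z up.
- tray_grip (a point): on the tray's handle axis, 125 mm behind the tray's origin, 34 mm above its underside.
- tray_lip (a point): middle of the spout's lip, on the floor's upper face, 96 mm ahead of the tray's origin.
- blank_bar: light wooden blank, 34 x 22 x 18 mm block; origin under its centre. About 20 g, as are the others.
- blank_square: light wooden blank, 28 x 28 x 20 mm block; origin under its centre.
- blank_disc: light wooden blank, round, 30 mm across, 17 mm high; origin under its centre.
- blank_ell: light wooden blank, L-shaped, 32 x 29 x 18 mm; origin under its middle.
- file: flat file lying along its x, 270 mm long with a wooden handle 24 mm thick to -x: it reaches from x = -130 to +140 mm, bystander
- mallet: hammer lying along its x, bystander
- mug: white mug, 76 mm across, 90 mm high, bystander
- sanding_block: cork sanding block 90 x 60 x 35 mm, bystander
- offcut: wooden offcut 110 x 45 x 30 mm, bystander

How it is judged:
By the outcome, as a careful person would: the job done as asked, in the order asked, and still so for the second after the job is handed in, with the robot touching nothing.
It also fails if it takes over 72 s, if anything falls off the work surface, if the arm or the gripper's body presses on something with over 40 N, if the wrist force passes 120 N, or if a joint passes its speed limit or range.

### The arm

A 6-joint arm with a two-finger parallel gripper is mounted at the origin on the work surface. World frame = base frame: x ahead of the robot, y to its left, z up, the work surface at z = 0. Lengths are in mm, angles in rad, forces in N, time in s.
With the tool pointing down it reaches from about 350 to 975 mm from the base axis. Payload 7.1 kg.
Tool frame: the origin (TCP) lies midway between the tips of the shut fingers; the grasp point (between the pads) lies 19 mm behind it (ctrl.grasp_offset is the distance from the TCP to the grasp point, in mm); z points along the fingers, y is the line along which they close (so a half turn about z gives the same grasp; the last joint's range is limited). The gripper opens to 88 mm and grips with 3 to 60 N. Pads are 20 mm wide; open, the fingers measure 115 mm over their backs; the gripper's body (75 mm by 178 mm) begins 61 mm behind the grasp point.
Start: joints at [1.159, 0.423, 1.63, -0, 1.089, -0.019], TCP at [239.203, 577.396, 222.675] pointing down, gripper open.
Joint ranges: [-3, 3], [-0.9, 2.11], [0.09, 2.58], [-1.31, 4.45], [0.11, 2.69], [-2.54, 2.54]. Speed limits (rad/s): [2.39, 2.39, 3.01, 3.14, 3.14, 3.14].

### API

Orientations are given as a rotation vector (axis times angle).
In Python, from workcell import ctrl gives the robot as it stands. The module is installed in compiled form; this text tells all that it offers.
- The arm moves only by the tool servo_tool, never from a script. Its argument "rows" is a list of rows, each a list of 7 numbers: the turn, a rotation vector about the tool's x, y, z as a fraction of full scale, then the shift along the tool's x, y, z as a fraction of full scale, then the finger opening in mm, from 0 to 87.8. A call has 1 to 10 rows; each row is the pose to reach, as a shift and turn from the pose commanded when the call began, along the tool's axes at that moment; what a row does not reach only later rows make up. Full scale, the value 1, is 20 cm for a shift and 1.5 rad for a turn. A row lasts 1/8 s, in which the tool goes at most 62.5 mm and 10.7 degrees, less where a joint would pass 70% of its speed; a pose out of reach is approached as far as the arm can. A call with a number of a shift or a turn outside -1 to 1 is refused whole. A call with a gripper value outside its range is refused whole. The fingers move at their own pace and stop on an object; the grip force is fixed at half the most. Time passes only in rows, so rows that repeat a pose let the fingers close. It gives the time, the measured TCP pose, the force, the opening and the grip force at its end, in the units of the state.
- ctrl.get_obs(): the state, without advancing time (a new reading comes with each control period).
- ctrl.get_image(name): name is "scene" or "top" or "wrist"; returns (picture, depth): 480x640x3 uint8, red, green, blue; 480x640 float32, mm along the optical axis (not along the pixel's ray), 0 where there is no reading.
- ctrl.camera_info(name): a dict with "intrinsics" (3x3 intrinsics, pixels), "R" (3x3) and "t" (3): a world point X has camera coordinates R X + t. Camera axes: x right, y down, z forward; pixel columns grow to the right and rows downward; lengths in mm; the calibration is good to about 2 mm. A picture is of the moment at which its call begins: read the wrist's pose just before it. camera_info takes no time and is no camera call; for the wrist camera it gives the pose at the moment of the call.
- ctrl.close_job(): hands the job in; it is judged then, once.
The state is a dict: "t": time; "qpos": joint angles; "qvel": joint speeds; "joint_torque": joint torques, N m; "ee_pos": TCP position; "orientation": TCP orientation; "ft_force": force on the tool from outside, world axes, zero at the start; "moment": the same for the moment, N m; "width": finger opening in mm; "grasp_force": force on a finger pad.
Only numpy, scipy, OpenCV 4.12 (cv2) and the standard library are available. Lean on these libraries where they do the work, as an engineer would, in place of code of your own. Each camera call takes 0.05 s, during which the arm holds its last target. There are 200 camera calls.

## Working session

There is one attempt and no reset: what is moved stays moved. The work goes in short steps, Python scripts to look and compute and a tool call to move; the robot and the scene stay as the last step left them, time stands still between calls to the robot, and variables do not carry over. Pictures are saved under pics/ and viewed, at most 10 in all, crops included, and the job is handed in when it is done.

Besides the shell and the picture viewer there is one more tool, called after "Emit:" as name([rows], argument=value, ...), one row to a line, values as JSON. servo_tool: Moves the arm, as the interface text tells. Its arguments: {"type":"object","properties":{"rows":{"type":"array","items":{"type":"array","items":{"type":"number"}}}},"required":["rows"]}

```bash
mkdir -p pics
cat > h.py <<'E'
import numpy as np,cv2
from workcell import ctrl
def snap(n,f):
    p,d=ctrl.get_image(n); cv2.imwrite(f'pics/{f}.png',p[:,:,::-1]); np.savez(f'pics/{f}.npz',p=p,d=d,**{k:np.array(v) for k,v in ctrl.camera_info(n).items()}); return p,d
def cloud(f):
    z=np.load(f'pics/{f}.npz');K=z['intrinsics'];d=z['d'];v,u=np.mgrid[:480,:640]
    c=np.stack([(u-K[0,2])/K[0,0]*d,(v-K[1,2])/K[1,1]*d,d],-1)
    return (c-z['t'])@z['R'],z['p'],d
E
python3 - <<'E'
from h import *
for n in('scene','top'):
    snap(n,n+'0');i=ctrl.camera_info(n);print(n,i)
o=ctrl.get_obs();print(o)
E
```

```text
scene {'intrinsics': array([[466.24164502,   0.        , 316.07941572],
       [  0.        , 466.24164502, 248.04147694],
       [  0.        ,   0.        ,   1.        ]]), 'R': array([[ 0.42691639, -0.90426263, -0.00717663],
       [-0.85376882, -0.40043655, -0.33276023],
       [ 0.29802886,  0.14818797, -0.94298416]]), 't': array([-227.97081924,  529.28117146, 1187.89787642])}
top {'intrinsics': array([[610.94146932,   0.        , 327.21991936],
       [  0.        , 610.94146932, 243.01687593],
       [  0.        ,   0.        ,   1.        ]]), 'R': array([[ 0.02283764, -0.99968963, -0.0099542 ],
       [-0.99590599, -0.02187787, -0.08770759],
       [ 0.08746259,  0.01191648, -0.99609653]]), 't': array([   6.58153869,  563.36844817, 1621.81348165])}
{'t': 0.1, 'qpos': array([ 1.15902268e+00,  4.23755988e-01,  1.63061810e+00, -4.45598840e-05,
        1.08859834e+00, -1.90342107e-02]), 'qvel': array([ 0.00040695, -0.00184441, -0.00063711, -0.00013748,  0.00236795,
        0.00071944]), 'joint_torque': array([ 1.15536503e-03, -5.45619249e+01, -2.74323481e+01,  6.45902054e-02,
        1.87641842e-02, -1.40732413e-05]), 'ee_pos': array([239.00428224, 576.94618749, 221.98292007]), 'orientation': array([-6.12874464e-01, -3.08096966e+00,  2.13033391e-03]), 'ft_force': array([ 0.81308786,  0.32593432, -0.05545497]), 'moment': array([-0.01006815,  0.02922019,  0.01911578]), 'grasp_force': 0.0, 'width': 87.94963241438778}
```

View pics/scene0.png

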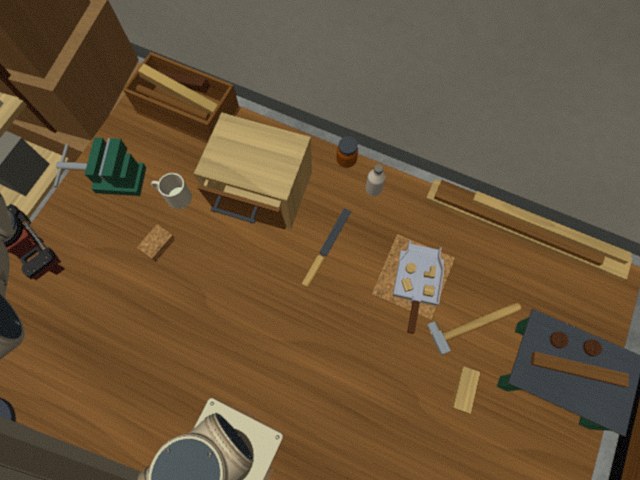

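View pics/top0.png

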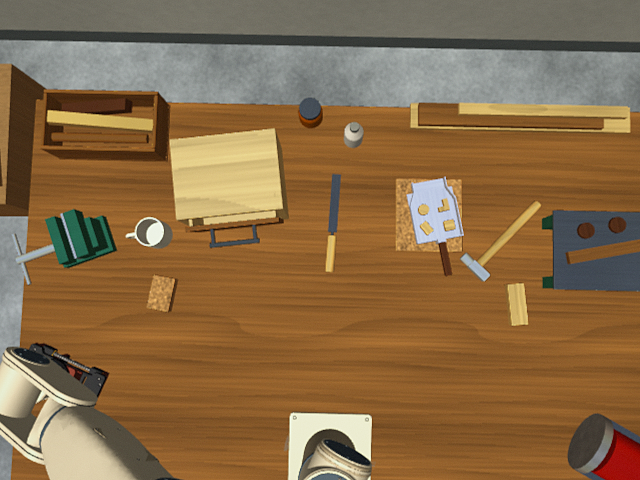

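The top view shows the unit at about (228,175), its bar handle at (210–258, 225–245), the tray at (433,212) on the mat, and its dark handle running to (446,272). The mug is at (152,232), the file at (332,222) and the mallet head at (475,267). Next I'll measure these.

Run:
```python
from h import *
def rect(m,X,n):
    P=X[m]; r=cv2.minAreaRect(P[:,:2].astype(np.float32)); print(n,len(P),np.round(r[0],1),np.round(r[1],1),round(r[2],2),'z',np.round(np.percentile(P[:,2],[2,50,98]),1)); print('  corners',np.round(cv2.boxPoints(r),1).tolist())
v,u=np.mgrid[:480,:640]
def box(a,b,c,d): return (u>=a)&(u<=c)&(v>=b)&(v<=d)
X,p,d=cloud('top0'); z=X[...,2]; p=p.astype(int); sat=p.max(-1)-p.min(-1); 
rect(box(160,120,295,235)&(abs(z-200)<6),X,'unit top')
m=box(205,222,262,250)&(z>120)&(p.max(-1)<110)
rect(m,X,'bar')
t=box(400,170,475,280)
rect(t&(z>24)&(v>235)&(p.max(-1)<110),X,'tray handle')
tr=box(400,165,470,255)&(sat<45)&(p.max(-1)>110)
rect(tr,X,'tray alu')
tf=tr&(z<14); rect(tf,X,'floor')
rect(t&(z>4)&(sat>55)&(p.min(-1)>70)&(z>18)&(z<40)&(v<240),X,'blanks')
rect(box(390,172,470,256)&(sat>60)&(z<9)&(z>0)&(u<408),X,'mat-left')
for n,b in dict(mug=(120,212,178,252),file=(322,170,344,275),mallet=(458,198,545,284),block=(145,270,180,315)).items(): rect(box(*b)&(z>10),X,n)
S,q,ds=cloud('scene0'); q=q.astype(int)
zs=S[...,2]
rect((zs>194)&(zs<206)&box(190,110,315,195),S,'unit top(scene)')
rect(box(205,185,262,225)&(zs>120)&(q.max(-1)<110),S,'bar(scene)')
rect(box(400,300,425,335)&(zs>24)&(q.max(-1)<110),S,'handle(scene)')
# direct raw samples
for a,b in[(234,240),(445,258),(446,268),(430,238),(418,195),(455,190)]: print(a,b,np.round(X[b,a],1),p[b,a])
```

```text
unit top 8027 [711.2 268.6] [201.8 261.1] 7.43 z [194.5 199.5 205. ]
  corners [[594.2000122070312, 385.1000061035156], [628.0, 126.0999984741211], [828.0999755859375, 152.1999969482422], [794.2999877929688, 411.20001220703125]]
bar 400 [529.7 149.5] [358.6 101.6] 69.38 z [132.7 166.1 180. ]
  corners [[419.1000061035156, -0.4000000059604645], [514.2000122070312, -36.20000076293945], [640.4000244140625, 299.3999938964844], [545.2999877929688, 335.20001220703125]]
tray handle 244 [ 490.2 -147.6] [ 88.  320.3] 14.23 z [35.6 46.3 54.3]
  corners [[408.20001220703125, -3.200000047683716], [486.8999938964844, -313.6000061035156], [572.2000122070312, -292.0], [493.5, 18.5]]
tray alu 2385 [ 594.5 -153.1] [236.6 400.4] 18.37 z [-1.7  7.5 36.4]
  corners [[419.1000061035156, -0.4000000059604645], [545.2999877929688, -380.3999938964844], [769.7999877929688, -305.8999938964844], [643.5999755859375, 74.19999694824219]]
floor 1921 [ 636.9 -276.3] [226.1 135.7] 11.99 z [-2.   6.4 13. ]
  corners [[512.0999755859375, -233.39999389648438], [540.2999877929688, -366.1000061035156], [761.5999755859375,
[... 1678 characters left out ...]
9.5 135. ] 54.79 z [124.  166.4 195.8]
  corners [[195.1999969482422, -170.1999969482422], [305.5, -248.10000610351562], [691.5, 298.8999938964844], [581.2000122070312, 376.70001220703125]]
handle(scene) 251 [ 530.6 -293.9] [101.6  35.7] 0.18 z [31.5 48.1 53.1]
  corners [[479.70001220703125, -276.20001220703125], [479.79998779296875, -311.8999938964844], [581.4000244140625, -311.6000061035156], [581.2999877929688, -275.8999938964844]]
234 240 [568.2 275.6  -2.4] [131  87  52]
445 258 [ 528.3 -294.2   44.8] [80 42 22]
446 268 [ 501.7 -296.3   48.6] [91 51 29]
430 238 [ 584.6 -260.2    5.7] [200 210 231]
418 195 [ 702.5 -226.5    4.6] [192 201 225]
455 190 [ 718.8 -328.1    2.9] [192 142  79]
```

Run:
```python
from h import *
def rect(m,X,d,n):
    P=X[m&(d>0)]; r=cv2.minAreaRect(P[:,:2].astype(np.float32)); l=cv2.fitLine(P[:,:2].astype(np.float32),cv2.DIST_HUBER,0,.01,.01).ravel(); print(n,len(P),np.round(r[0],1),np.round(r[1],1),round(r[2],2),'z',np.round(np.percentile(P[:,2],[2,50,98]),1),'line',np.round(l,4),'med',np.round(np.median(P,0),1)); print('  ',np.round(cv2.boxPoints(r),1).tolist())
v,u=np.mgrid[:480,:640]
def box(a,b,c,d): return (u>=a)&(u<=c)&(v>=b)&(v<=d)
for f,B,T,A in(('top0',(205,222,262,250),(435,236,458,280),(400,165,470,255)),('scene0',(205,185,262,225),(403,298,425,337),(385,235,455,312))):
    X,p,d=cloud(f);p=p.astype(int);z=X[...,2];mx=p.max(-1);sat=mx-p.min(-1)
    m=box(*B)&(z>155)&(z<182)&(mx<110);rect(m,X,d,f+' bar')
    P=X[m&(d>0)]; e=np.array([.9915,.13]); s=P[:,:2]@e; print('  along x',np.percentile(s,[5,20,50,80,95]).round(1))
    rect(box(*T)&(z>33)&(z<60)&(mx<120),X,d,f+' handle')
    rect(box(*A)&(sat<45)&(mx>110)&(z<45)&(z>-8),X,d,f+' tray')
    rect(box(*A)&(sat<45)&(mx>110)&(z<45)&(z>20),X,d,f+' rim')
X,p,d=cloud('top0');z=X[...,2]
for n,b in dict(mug=(120,212,178,252),file=(322,170,344,275),mallet=(458,198,545,284),block=(145,270,180,315)).items(): rect(box(*b)&(z>10)&(z<110),X,d,n)
c=cv2.resize(p[160:290,380:500,::-1].astype(np.uint8),None,fx=5,fy=4.6,interpolation=cv2.INTER_CUBIC); cv2.imwrite('pics/crop1.png',c)
```

```text
top0 bar 369 [564.4 246.7] [ 45.8 138.8] 7.38 z [158.9 166.4 179.5] line [ 1.342000e-01 -9.910000e-01  5.505127e+02  2.469679e+02] med [551.8 247.1 166.4]
   [[532.7999877929688, 312.6000061035156], [550.5999755859375, 175.0], [596.0, 180.8000030517578], [578.2000122070312, 318.3999938964844]]
  along x [569.7 572.2 577.9 605.6 613.7]
top0 handle 249 [ 526.9 -294.2] [90.4 19.7] 12.19 z [35.9 46.3 54.2] line [ 9.769000e-01  2.139000e-01  5.264878e+02 -2.935936e+02] med [ 525.6 -293.6   46.3]
   [[480.6000061035156, -294.20001220703125], [484.79998779296875, -313.3999938964844], [573.2000122070312, -294.29998779296875], [569.0, -275.1000061035156]]
top0 tray 2362 [ 636.1 -274.8] [227.8 134.2] 13.1 z [-1.7  7.5 34. ] line [ 9.728000e-01  2.318000e-01  6.604372e+02 -2.696829e+02] med [ 659.9 -270.1    7.5]
   [[509.8999938964844, -235.3000030517578], [540.2999877929688, -366.0], [762.2000122070312, -314.29998779296875], [731.7999877929688, -183.6999969482422]]
top0 rim 317 [ 632.5 -273. ] [220.3 128.6] 12.78 z [20.8 28.6 42.7] line [ 9.811000e-01 -1.937000e-01  6.373286e+02 -2.876306e+02
[... 2007 characters left out ...]
035156, -26.899999618530273], [763.0999755859375, -23.5], [762.2999877929688, 35.20000076293945]]
mallet 1275 [ 580.1 -451.8] [234.4 239.8] 1.6 z [10.7 22.9 33.1] line [   0.7132   -0.701   587.2564 -456.6254] med [ 575.2 -438.3   22.9]
   [[459.6000061035156, -335.20001220703125], [466.29998779296875, -574.9000244140625], [700.7000122070312, -568.4000244140625], [694.0, -328.70001220703125]]
block 823 [418.  460.6] [63.2 89.8] 79.93 z [15.8 33.3 41.5] line [ 9.886000e-01 -1.509000e-01  4.181297e+02  4.573344e+02] med [418.2 457.4  33.3]
   [[368.29998779296875, 437.29998779296875], [456.70001220703125, 421.6000061035156], [467.79998779296875, 483.79998779296875], [379.3999938964844, 499.5]]
```

View pics/crop1.png

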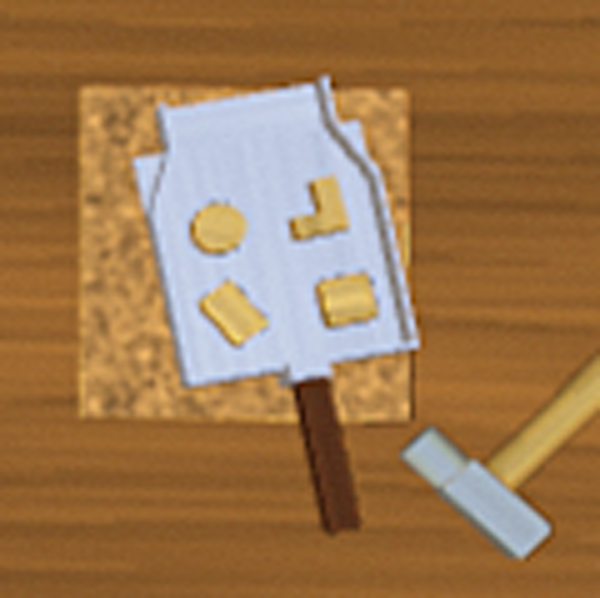

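The crop shows the spout pointing up-left at (245,95), the handle from (310,380) to (345,530), and the four blanks flat in the tray. The bar sits about 12 mm further out than it would with the bin home, so the bin is already ajar by about 0.08 rad. I'll write a pose helper next.

```bash
cat >> h.py <<'E'
from scipy.spatial.transform import Rotation as Ro
a=np.radians(7.5); UX=np.array([np.cos(a),np.sin(a),0]); O=np.array([609.5,255.5,0]); EZ=np.array([0,0,1.])
def Rt(y,z): y=y/np.linalg.norm(y); z=z/np.linalg.norm(z); return np.stack([np.cross(y,z),y,z],1)
def barpose(th,phi,dn=19):   # bin angle, tool tilt
    c,s=np.cos(th),np.sin(th); B=O-UX*(52*c+155*s)+EZ*(12+155*c-52*s)
    z=UX*np.sin(phi)-EZ*np.cos(phi); return B+dn*z, Rt(UX*np.cos(phi)+EZ*np.sin(phi),z)
def show(lst,w=0,base=None):  # rows from current measured (or given) pose
    o=ctrl.get_obs(); p0,R0=base or (o['ee_pos'],Ro.from_rotvec(o['orientation']).as_matrix())
    for p,R in lst:
        r=Ro.from_matrix(R0.T@R).as_rotvec()/1.5; s=R0.T@(p-p0)/200
        print(np.round(np.r_[r,s],3).tolist(), 'world',np.round(p,1))
E
python3 - <<'E'
from h import *
p,R=barpose(.08,0); show([(np.r_[p[:2],230],R),(p,R)]);print(p)
E
```

```text
[-0.001, 0.0, 0.698, -2.048, -0.937, -0.039] world [545.8 247.1 230. ]
[-0.001, 0.0, 0.698, -2.048, -0.936, 0.394] world [545.8 247.1 143.3]
[545.8289487  247.11754707 143.34870039]
```

Emit:
servo_tool([
  [0, 0, 0.35, -1, -0.46, -0.05, 60],
  [0, 0, 0.35, -1, -0.46, -0.05, 60],
  [0, 0, 0.35, -1, -0.46, -0.05, 60],
  [0, 0, 0.35, -1, -0.46, -0.05, 60],
  [0, 0, 0.35, -1, -0.46, -0.05, 60],
])

```text
t: 0.72
ee_pos: [390.0, 414.2, 232.6]
orientation: [-1.396, -2.814, 0.001]
ft_force: [0.9, 0.0, 0.8]
width: 59.8
grasp_force: 0.0
```

Run:
```python
from h import *
p,R=barpose(.08,0); show([(np.r_[p[:2],230],R),(p,R)]);print(ctrl.get_obs()['t'])
```

```text
[-0.0, 0.0, 0.346, -1.137, 0.115, 0.013] world [545.8 247.1 230. ]
[-0.0, 0.0, 0.346, -1.137, 0.115, 0.446] world [545.8 247.1 143.3]
0.725
```

Emit:
servo_tool([
  [0, 0, 0.346, -1, 0.1, 0, 32],
  [0, 0, 0.346, -1, 0.1, 0, 32],
  [0, 0, 0.346, -1, 0.1, 0, 32],
  [0, 0, 0.346, -1, 0.1, 0, 32],
  [0, 0, 0.346, -1, 0.1, 0, 32],
])

```text
t: 1.35
ee_pos: [525.8, 269.6, 232.3]
orientation: [-2.067, -2.365, 0.001]
ft_force: [-0.7, 0.6, -0.4]
width: 32.0
grasp_force: 0.0
```

Run:
```python
from h import *
p,R=barpose(.08,0); show([(np.r_[p[:2],230],R),(p,R)])
snap('wrist','w1')
X,q,d=cloud('w1'); 
z=X[...,2]; m=(d>0)&(z>155)&(z<176)&(q.max(-1)<110)
rel=X[m]-O; VY=np.cross(EZ,UX); l=np.c_[rel@UX,rel@VY,rel[:,2]]; k=(l[:,0]<-30)&(l[:,0]>-90)&(abs(l[:,1])<75)
print(k.sum(),np.percentile(l[k],[2,10,50,90,98],axis=0).round(1))
```

```text
[-0.001, -0.0, 0.002, -0.125, 0.084, 0.011] world [545.8 247.1 230. ]
[-0.001, -0.0, 0.002, -0.125, 0.084, 0.444] world [545.8 247.1 143.3]
1236 [[-72.2 -37.9 161.1]
 [-71.8 -24.1 162.8]
 [-62.7  30.  164.7]
 [-41.9  58.  166.5]
 [-32.4  62.9 168. ]]
```

View pics/w1.png

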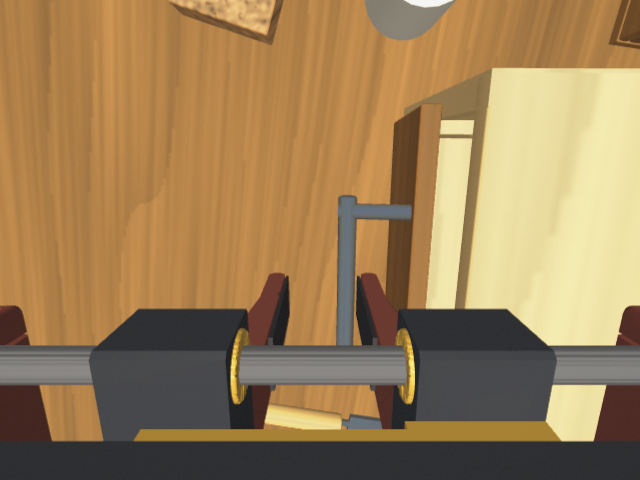

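The bar runs from (347,200) to (347,345), between the fingers, with its axis about 66 mm in front of the hinge line. The panel top is at (425,200), clear of the inner finger. I'll descend and cage the bar.

Emit:
servo_tool([
  [0, 0, 0.002, -0.125, 0.075, 0.0, 32],
  [0, 0, 0.002, -0.125, 0.075, 0.2, 32],
  [0, 0, 0.002, -0.125, 0.075, 0.44, 32],
  [0, 0, 0.002, -0.125, 0.075, 0.44, 32],
  [0, 0, 0.002, -0.125, 0.075, 0.44, 18],
  [0, 0, 0.002, -0.125, 0.075, 0.44, 18],
  [0, 0, 0.002, -0.125, 0.075, 0.44, 18],
])

```text
t: 2.28
ee_pos: [545.1, 246.9, 146.3]
orientation: [2.07, 2.361, 0.004]
ft_force: [0.2, 0.7, 0.2]
width: 17.9
grasp_force: 0.0
```

Run:
```python
from h import *
show([barpose(t,f) for t,f in[(.14,.02),(.2,.06),(.26,.1),(.32,.15),(.38,.2),(.44,.25),(.5,.3),(.56,.35)]])
```

```text
[-0.012, -0.0, 0.0, 0.001, -0.039, 0.035] world [537.4 246.  139.2]
[-0.038, -0.0, 0.0, 0.001, -0.078, 0.058] world [529.6 245.  134.6]
[-0.065, -0.0, 0.0, 0.001, -0.116, 0.084] world [522.1 244.  129.5]
[-0.098, -0.0, 0.0, 0.001, -0.152, 0.111] world [515.  243.1 124. ]
[-0.132, -0.0, 0.0, 0.001, -0.186, 0.141] world [508.4 242.2 118. ]
[-0.165, -0.0, 0.0, 0.001, -0.217, 0.172] world [502.1 241.4 111.7]
[-0.198, -0.0, 0.0, 0.001, -0.247, 0.206] world [496.1 240.6 104.9]
[-0.232, -0.001, 0.0, 0.001, -0.275, 0.241] world [490.6 239.9  97.9]
```

Emit:
servo_tool([
  [-0.012, 0, 0, 0, -0.04, 0.035, 18],
  [-0.038, 0, 0, 0, -0.08, 0.058, 18],
  [-0.065, 0, 0, 0, -0.116, 0.084, 18],
  [-0.098, 0, 0, 0, -0.152, 0.111, 18],
  [-0.132, 0, 0, 0, -0.186, 0.141, 18],
  [-0.165, 0, 0, 0, -0.217, 0.172, 18],
  [-0.198, 0, 0, 0, -0.247, 0.206, 18],
  [-0.232, 0, 0, 0, -0.275, 0.241, 18],
  [-0.232, 0, 0, 0, -0.275, 0.241, 18],
])

```text
t: 3.4
ee_pos: [489.2, 239.0, 96.6]
orientation: [1.903, 2.172, 0.381]
ft_force: [-0.7, -0.9, 0.2]
width: 17.7
grasp_force: 0.0
```

Run:
```python
from h import *
show([barpose(t,f) for t,f in[(.62,.38),(.68,.42),(.74,.46),(.79,.5),(.84,.53),(.88,.56),(.92,.58)]])
```

```text
[-0.022, 0.0, 0.001, 0.003, -0.029, 0.023] world [485.2 239.1  90.3]
[-0.048, 0.0, 0.001, 0.003, -0.065, 0.052] world [480.5 238.5  82.5]
[-0.075, 0.0, 0.001, 0.003, -0.099, 0.082] world [476.2 237.9  74.4]
[-0.102, 0.0, 0.001, 0.003, -0.126, 0.109] world [473.1 237.5  67.5]
[-0.122, 0.0, 0.001, 0.003, -0.152, 0.138] world [470.2 237.2  60.3]
[-0.142, 0.0, 0.001, 0.003, -0.171, 0.162] world [468.2 236.9  54.6]
[-0.155, 0.0, 0.001, 0.003, -0.19, 0.186] world [466.3 236.7  48.6]
```

Emit:
servo_tool([
  [-0.022, 0, 0, 0, -0.029, 0.023, 18],
  [-0.048, 0, 0, 0, -0.065, 0.052, 18],
  [-0.075, 0, 0, 0, -0.099, 0.082, 18],
  [-0.102, 0, 0, 0, -0.126, 0.109, 18],
  [-0.122, 0, 0, 0, -0.152, 0.138, 18],
  [-0.142, 0, 0, 0, -0.171, 0.162, 18],
  [-0.15, 0, 0, 0, -0.185, 0.178, 18],
  [-0.15, 0, 0, 0, -0.185, 0.178, 18],
])

```text
t: 4.4
ee_pos: [480.4, 249.9, 91.2]
orientation: [1.819, 2.068, 0.516]
ft_force: [-0.8, -0.4, 0.9]
width: 17.7
grasp_force: 0.0
```

Run:
```python
from h import *
p,d=snap('scene','s1'); cv2.imwrite('pics/s1c.png',cv2.resize(p[90:290,150:380,::-1],None,fx=3,fy=3))
o=ctrl.get_obs();print(o['qpos'],o['ee_pos'],o['ft_force'])
```

```text
[ 0.58654494  0.434096    2.19533057 -1.31065303  0.23516316  1.71031342] [480.33439627 249.78892636  91.03500865] [ 1.16780865  0.51318496 -0.33950468]
```

View pics/s1c.png

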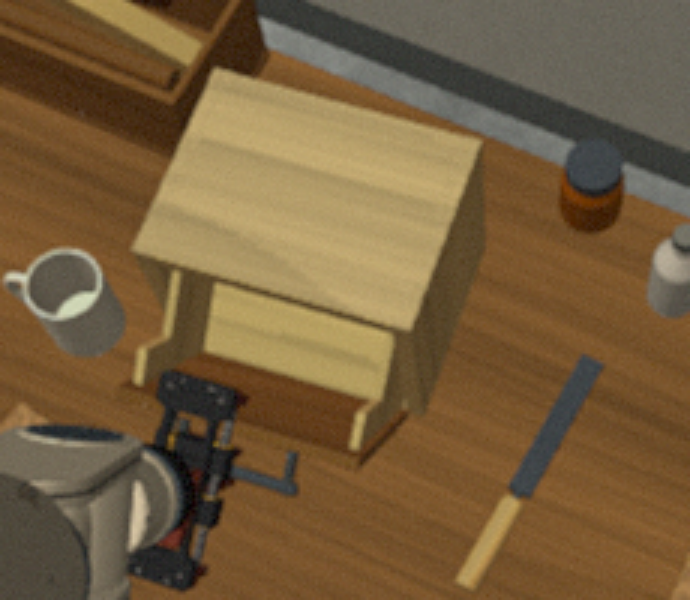

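The crop shows the bin about 0.68 rad open, with the bar still between the fingers at (215,465). The wrist ran into its roll limit because the tool is tilted too far. I'll bring the tool closer to vertical, clamp the bar and finish the arc.

Run:
```python
from h import *
show([barpose(.68,.3,12),barpose(.68,.22,14)])
print('then from that pose')
show([barpose(t,f,14) for t,f in[(.71,.22),(.74,.22),(.77,.22),(.8,.22),(.83,.22),(.86,.22),(.89,.22)]],base=barpose(.68,.22,14))
```

```text
[0.134, 0.01, -0.001, -0.056, -0.031, -0.001] world [476.3 238.   88.4]
[0.187, 0.01, -0.001, -0.056, -0.038, 0.008] world [475.8 237.9  86.2]
then from that pose
[0.0, 0.0, 0.0, -0.0, -0.017, 0.018] world [473.3 237.6  82. ]
[0.0, 0.0, 0.0, -0.0, -0.034, 0.036] world [470.8 237.2  77.7]
[0.0, 0.0, 0.0, -0.0, -0.05, 0.054] world [468.5 236.9  73.4]
[0.0, 0.0, 0.0, -0.0, -0.065, 0.073] world [466.4 236.7  69. ]
[0.0, 0.0, 0.0, -0.0, -0.08, 0.093] world [464.3 236.4  64.6]
[0.0, 0.0, 0.0, -0.0, -0.094, 0.113] world [462.4 236.1  60.1]
[0.0, 0.0, 0.0, -0.0, -0.108, 0.133] world [460.7 235.9  55.5]
```

Emit:
servo_tool([
  [0.09, 0.007, 0, -0.035, -0.02, 0.0, 18],
  [0.134, 0.01, 0, -0.056, -0.031, 0, 18],
  [0.187, 0.01, 0, -0.056, -0.038, 0.008, 18],
  [0.187, 0.01, 0, -0.056, -0.038, 0.008, 18],
  [0.187, 0.01, 0, -0.056, -0.038, 0.008, 5],
  [0.187, 0.01, 0, -0.056, -0.038, 0.008, 5],
])

```text
t: 5.2
ee_pos: [476.8, 237.8, 86.3]
orientation: [1.972, 2.242, 0.25]
ft_force: [2.3, 1.0, 0.3]
width: 11.1
grasp_force: 30.0
```

Run:
```python
from h import *
show([barpose(.68,.22,14)])
o=ctrl.get_obs();print(o['qpos'],o['ft_force'])
```

```text
[0.001, -0.0, -0.002, 0.001, -0.005, -0.001] world [475.8 237.9  86.2]
[ 0.48414419  0.43828828  2.05765037 -0.17661991  0.44347091  0.50809248] [2.34027764 0.97597974 0.25720825]
```

Clamped on the bar, with a good wrist configuration. I'll pull along the rest of the arc.

Emit:
servo_tool([
  [0, 0, 0, 0, -0.017, 0.018, 5],
  [0, 0, 0, 0, -0.034, 0.036, 5],
  [0, 0, 0, 0, -0.05, 0.054, 5],
  [0, 0, 0, 0, -0.065, 0.073, 5],
  [0, 0, 0, 0, -0.08, 0.093, 5],
  [0, 0, 0, 0, -0.094, 0.113, 5],
  [0, 0, 0, 0, -0.104, 0.127, 5],
  [0, 0, 0, 0, -0.104, 0.127, 5],
])

```text
t: 6.2
ee_pos: [461.2, 236.0, 56.2]
orientation: [1.971, 2.243, 0.249]
ft_force: [7.2, -1.6, -4.5]
width: 11.3
grasp_force: 30.0
```

Run:
```python
from h import *
o=ctrl.get_obs();print(o['qpos'],o['ft_force'],o['width'],o['ee_pos'])
p0,R0=o['ee_pos'],Ro.from_rotvec(o['orientation']).as_matrix()
b=p0-14*R0[:,2]; print('bar loc',(b-O)@UX,b[2])
# open, back out along -tool z 120, then upright
R=Rt(UX,-EZ)
show([(p0-R0[:,2]*60,R0),(p0-R0[:,2]*130,R),(p0-R0[:,2]*130+EZ*60,R)])
```

```text
[ 0.49665175  0.4857489   2.09622914 -0.22287317  0.36124164  0.56879795] [ 7.17456246 -1.62129489 -4.51961875] 11.274222737912314 [461.22639699 235.98908326  56.15438439]
bar loc -152.61634990370334 69.81485475405806
[0.0, 0.0, 0.0, 0.0, -0.0, -0.3] world [448.2 234.3 114.7]
[0.147, -0.0, -0.001, -0.0, 0.0, -0.65] world [433.  232.3 183. ]
[0.147, -0.0, -0.001, 0.0, 0.066, -0.943] world [433.  232.3 243. ]
```

Emit:
servo_tool([
  [0, 0, 0, 0, 0, 0, 16],
  [0, 0, 0, 0, 0, 0, 16],
  [0, 0, 0, 0, 0, -0.1, 16],
  [0, 0, 0, 0, 0, -0.3, 16],
  [0.147, 0, 0, 0, 0, -0.65, 60],
  [0.147, 0, 0, 0, 0.07, -0.95, 60],
  [0.147, 0, 0, 0, 0.07, -0.95, 60],
])

```text
t: 7.08
ee_pos: [435.0, 233.0, 248.6]
orientation: [2.075, 2.359, 0.006]
ft_force: [0.5, -0.1, -1.0]
width: 42.5
grasp_force: 0.0
```

```bash
cat >> h.py <<'E'
# tray: yaw from handle/rim fits
E
python3 - <<'E'
from h import *
snap('top','t1'); X,p,d=cloud('t1'); z=X[...,2]; VY=np.cross(EZ,UX)
l=np.stack([(X-O)@UX,(X-O)@VY,z],-1)
m=(d>0)&(abs(l[...,1])<110)&(l[...,0]<-5)&(l[...,0]>-170)&(z>90)
for a0 in(-100,-70,-40,0,40,80):
    k=m&(abs(l[...,1]-a0)<8); q=l[k]
    if len(q): print(a0,len(q),'min x pt',q[q[:,0].argsort()][:3].round(0).tolist(),'zmax',q[:,2].max().round())
o=ctrl.get_obs();print(o['ee_pos'],o['qpos'])
# tray yaw: model-fit of handle axis
for f,T in(('top0',(435,236,458,280)),('scene0',(403,298,425,337))):
    X,p,d=cloud(f);v,u=np.mgrid[:480,:640];m=(u>=T[0])&(u<=T[2])&(v>=T[1])&(v<=T[3])&(d>0)&(X[...,2]>40)&(X[...,2]<56)&(p.max(-1)<120)
    P=X[m][:,:2].astype(np.float32); print(f,len(P),cv2.minAreaRect(P),cv2.fitLine(P,cv2.DIST_HUBER,0,.01,.01).ravel())
E
```

```text
-100 230 min x pt [[-135.0, -107.0, 110.0], [-135.0, -104.0, 106.0], [-134.0, -99.0, 108.0]] zmax 165.0
-70 139 min x pt [[-170.0, -65.0, 548.0], [-170.0, -62.0, 612.0], [-169.0, -62.0, 600.0]] zmax 612.0
-40 398 min x pt [[-170.0, -33.0, 596.0], [-170.0, -32.0, 599.0], [-170.0, -44.0, 609.0]] zmax 615.0
0 281 min x pt [[-170.0, -2.0, 599.0], [-170.0, -1.0, 602.0], [-170.0, 1.0, 602.0]] zmax 602.0
40 120 min x pt [[-170.0, 47.0, 597.0], [-170.0, 47.0, 593.0], [-170.0, 46.0, 588.0]] zmax 598.0
80 15 min x pt [[-11.0, 85.0, 155.0], [-11.0, 83.0, 150.0], [-10.0, 75.0, 153.0]] zmax 161.0
[435.20568879 233.16061433 249.85606586] [4.67171548e-01 1.91962083e-01 1.89223158e+00 1.02680929e-03
 1.05151078e+00 3.38797424e-01]
top0 224 ((526.8311157226562, -293.7915344238281), (90.34043884277344, 19.664474487304688), 11.596138954162598) [ 9.7519439e-01  2.2135015e-01  5.2620374e+02 -2.9438605e+02]
scene0 231 ((524.9595336914062, -295.651611328125), (90.59440612792969, 19.86362075805664), 10.314021110534668) [ 9.7517943e-01  2.2141604e-01  5.2289319e+02 -2.9571890e+02]
```

```bash
cat >> h.py <<'E'
TY=np.radians(12.5); T0=np.array([646.1,-268.,4.])
def traypose(org,yaw,pitch,gx=-105):  # tray origin, yaw, nose-down pitch -> TCP pose
    R=(Ro.from_euler('z',yaw)*Ro.from_euler('y',pitch)).as_matrix()
    return org+R@np.array([gx,0,34-19]), Rt(-R[:,1],-R[:,2])
def lip2org(lip,yaw,pitch):
    R=(Ro.from_euler('z',yaw)*Ro.from_euler('y',pitch)).as_matrix(); return lip-R@np.array([96,0,3])
E
python3 - <<'E'
from h import *
p,R=traypose(T0,TY,0); show([(p+EZ*130,R),(p,R)])
E
```

```text
[0.001, -0.004, 0.987, -2.669, 0.201, 0.498] world [ 543.6 -290.7  149. ]
[0.001, -0.004, 0.987, -2.67, 0.197, 1.148] world [ 543.6 -290.7   19. ]
```

Emit:
servo_tool([
  [0, 0, 0.4, -1, 0.1, 0.1, 40],
  [0, 0, 0.4, -1, 0.1, 0.1, 40],
  [0, 0, 0.4, -1, 0.1, 0.1, 40],
  [0, 0, 0.4, -1, 0.1, 0.1, 40],
  [0, 0, 0.4, -1, 0.1, 0.1, 40],
])

```text
t: 7.75
ee_pos: [478.0, 36.0, 224.0]
orientation: [-2.678, -1.639, 0.003]
ft_force: [-0.5, 0.9, -0.0]
width: 40.2
grasp_force: 0.0
```

Run:
```python
from h import *
p,R=traypose(T0,TY,0); show([(p+EZ*130,R),(p,R)])
```

```text
[-0.001, 0.001, 0.587, -1.305, 1.036, 0.373] world [ 543.6 -290.7  149. ]
[-0.001, 0.001, 0.587, -1.305, 1.038, 1.023] world [ 543.6 -290.7   19. ]
```

Emit:
servo_tool([
  [0, 0, 0.587, -0.8, 0.64, 0.2, 40],
  [0, 0, 0.587, -0.8, 0.64, 0.2, 40],
  [0, 0, 0.587, -0.8, 0.64, 0.2, 40],
  [0, 0, 0.587, -0.8, 0.64, 0.2, 40],
  [0, 0, 0.587, -0.8, 0.64, 0.2, 40],
  [0, 0, 0.587, -0.8, 0.64, 0.2, 40],
])

```text
t: 8.5
ee_pos: [520.1, -162.7, 184.4]
orientation: [-3.121, -0.349, 0.002]
ft_force: [0.1, 0.4, 0.0]
width: 40.3
grasp_force: 0.0
```

Run:
```python
from h import *
p,R=traypose(T0,TY,0); show([(p+EZ*130,R),(p+EZ*70,R),(p,R)])
```

```text
[-0.001, 0.001, 0.003, -0.026, 0.65, 0.176] world [ 543.6 -290.7  149. ]
[-0.001, 0.001, 0.003, -0.026, 0.651, 0.476] world [ 543.6 -290.7   89. ]
[-0.001, 0.001, 0.003, -0.025, 0.651, 0.826] world [ 543.6 -290.7   19. ]
```

Emit:
servo_tool([
  [0, 0, 0.003, -0.026, 0.65, 0.1, 40],
  [0, 0, 0.003, -0.026, 0.65, 0.3, 40],
  [0, 0, 0.003, -0.026, 0.65, 0.45, 40],
  [0, 0, 0.003, -0.026, 0.65, 0.45, 40],
])

```text
t: 9.0
ee_pos: [541.2, -290.7, 91.5]
orientation: [-3.119, -0.34, 0.01]
ft_force: [-0.8, 0.2, 0.1]
width: 40.1
grasp_force: 0.0
```

Run:
```python
from h import *
p,R=traypose(T0,TY,0); show([(p,R)])
snap('wrist','w2'); X,q,d=cloud('w2'); q=q.astype(int); m=(d>0)&(X[...,2]>30)&(X[...,2]<52)&(q.max(-1)<130)&(q[...,0]>q[...,2]+15)
e=np.array([np.cos(TY),np.sin(TY)]); n=np.array([-e[1],e[0]]); P=X[m]; s=(P[:,:2]-T0[:2])@e; w=(P[:,:2]-T0[:2])@n
for lo in range(-170,-70,15):
    k=(s>lo)&(s<lo+15)&(abs(w)<20)
    if k.sum()>10: print(lo,k.sum(),np.percentile(w[k],[3,50,97]).round(1),np.median(P[k,2]).round(1))
```

```text
[-0.003, 0.004, -0.001, 0.013, 0.005, 0.362] world [ 543.6 -290.7   19. ]
-170 154 [-8.6 -1.4  8.8] 49.2
-155 516 [-8.8 -1.7  8. ] 49.2
-140 549 [-8.7 -1.9  7.8] 49.2
-125 626 [-9.1 -1.3  7.7] 49.4
-110 697 [-9.  -0.7  7.5] 49.3
-95 749 [-8.9 -0.7  7.4] 49.4
-80 125 [-8.2 -0.7  6.7] 48.7
```

View pics/w2.png

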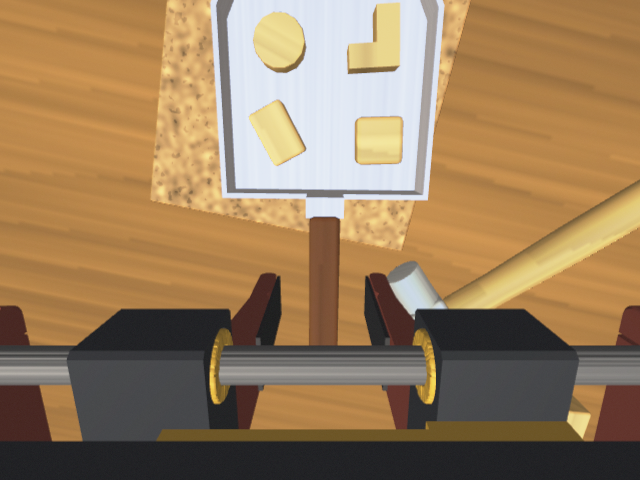

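The wrist view shows the handle at (325,280), centred between the fingers, and all four blanks still flat. The mallet head's corner at (390,270) sits just outside the right finger. I'll narrow the opening to 32 mm before descending.

Emit:
servo_tool([
  [-0.003, 0.004, 0, 0.013, 0.006, 0, 32],
  [-0.003, 0.004, 0, 0.013, 0.006, 0, 32],
  [-0.003, 0.004, 0, 0.013, 0.006, 0.2, 32],
  [-0.003, 0.004, 0, 0.013, 0.006, 0.36, 32],
  [-0.003, 0.004, 0, 0.013, 0.006, 0.36, 32],
  [-0.003, 0.004, 0, 0.013, 0.006, 0.36, 5],
  [-0.003, 0.004, 0, 0.013, 0.006, 0.36, 5],
  [-0.003, 0.004, 0, 0.013, 0.006, 0.36, 5],
])

```text
t: 10.05
ee_pos: [546.7, -293.3, 24.5]
orientation: [3.119, 0.335, 0.012]
ft_force: [-1.7, 0.9, 8.1]
width: 17.4
grasp_force: 30.0
```

Run:
```python
from h import *
p,R=traypose(T0,TY,0); show([(p,R)])
o=ctrl.get_obs();print(o['ft_force'],o['moment'],o['qpos'],o['ee_pos'],o['orientation'])
```

```text
[0.004, -0.005, -0.003, -0.013, -0.016, 0.027] world [ 543.6 -290.7   19. ]
[-1.70839758  0.86923967  8.077178  ] [0.41268141 0.2312011  0.01426885] [-5.11933806e-01  6.82751835e-01  1.73689203e+00  1.06390753e-03
  7.12966396e-01  8.44167182e-01] [ 546.74532139 -293.31927539   24.50118725] [3.11900265 0.33484509 0.01210915]
```

Run:
```python
from h import *
snap('wrist','w3'); X,q,d=cloud('w3'); q=q.astype(int)
X2,q2,d2=cloud('w2');q2=q2.astype(int); e=np.array([np.cos(TY),np.sin(TY)]); n=np.array([-e[1],e[0]])
m=(d2>0)&(X2[...,2]>12)&(X2[...,2]<45)&(q2.min(-1)>100); v,u=np.mgrid[:480,:640]; m&=(u>370)&(v>250)&(v<330)
P=X2[m]; print(len(P),np.percentile((P[:,:2]-T0[:2])@e,[2,50,98]).round(1),np.percentile((P[:,:2]-T0[:2])@n,[2,50,98]).round(1),np.percentile(P[:,2],[2,50,98]).round(1))
```

```text
4461 [-145.6 -127.9 -105.7] [-167.2 -113.8  -49.1] [16.8 25.5 27.9]
```

View pics/w3.png

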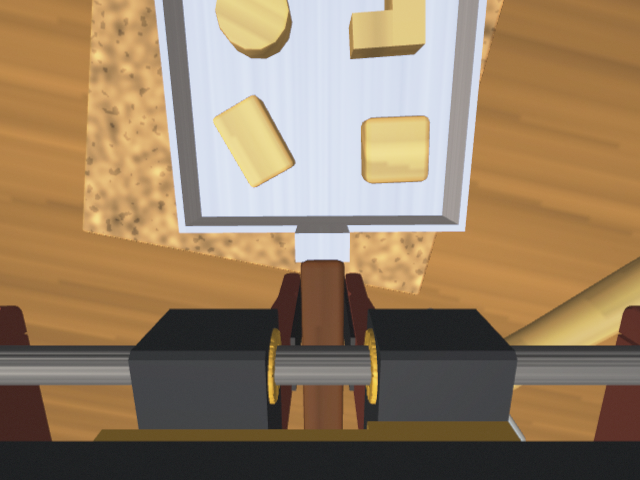

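The handle is held centred at (322,300) and the mallet is clear, but the fingers closed before the arm had settled, about 5 mm too high. I'll reopen, let it settle and regrip.

Emit:
servo_tool([
  [0, 0, 0, 0, 0, 0, 30],
  [0, 0, 0, 0, 0, 0, 30],
  [0, 0, 0, 0, 0, 0, 30],
  [0, 0, 0, 0, 0, 0, 30],
])

```text
t: 10.6
ee_pos: [545.7, -292.9, 22.6]
orientation: [3.12, 0.335, 0.008]
ft_force: [0.5, -0.0, 0.3]
width: 29.9
grasp_force: 0.0
```

Run:
```python
from h import *
p,R=traypose(T0,TY,0); show([(p,R)])
o=ctrl.get_obs();print(o['ft_force'],o['ee_pos'])
```

```text
[0.003, -0.003, -0.003, -0.008, -0.013, 0.018] world [ 543.6 -290.7   19. ]
[ 0.46351296 -0.01065339  0.25640508] [ 545.66050154 -292.93615815   22.60017966]
```

Emit:
servo_tool([
  [0.003, -0.003, -0.003, -0.008, -0.01, 0.018, 30],
  [0.003, -0.003, -0.003, -0.008, -0.01, 0.018, 30],
  [0.003, -0.003, -0.003, -0.008, -0.01, 0.018, 30],
  [0.003, -0.003, -0.003, -0.008, -0.01, 0.018, 5],
  [0.003, -0.003, -0.003, -0.008, -0.01, 0.018, 5],
  [0.003, -0.003, -0.003, -0.008, -0.01, 0.018, 5],
])

```text
t: 11.35
ee_pos: [543.8, -291.3, 19.1]
orientation: [-3.122, -0.343, -0.001]
ft_force: [1.3, 0.1, -0.6]
width: 17.4
grasp_force: 29.9
```

Run:
```python
from h import *
p,R=traypose(T0,TY,0); show([(p,R)])
o=ctrl.get_obs();print(o['ft_force'],o['ee_pos'],o['width'],o['orientation'].tolist())
```

```text
[-0.0, -0.001, 0.0, -0.001, -0.003, 0.001] world [ 543.6 -290.7   19. ]
[ 1.27052715  0.1387262  -0.63898377] [ 543.84626938 -291.32310723   19.14453837] 17.40933454639839 [-3.1223358341973637, -0.3427310066622796, -0.0011287010786719814]
```

Held at the right height now. I'll lift it level first.

Emit:
servo_tool([
  [0, 0, 0, 0, 0, -0.02, 5],
  [0, 0, 0, 0, 0, -0.07, 5],
  [0, 0, 0, 0, 0, -0.15, 5],
  [0, 0, 0, 0, 0, -0.27, 5],
  [0, 0, 0, 0, 0, -0.41, 5],
  [0, 0, 0, 0, 0, -0.55, 5],
  [0, 0, 0, 0, 0, -0.69, 5],
  [0, 0, 0, 0, 0, -0.8, 5],
  [0, 0, 0, 0, 0, -0.86, 5],
  [0, 0, 0, 0, 0, -0.88, 5],
])

```text
t: 12.6
ee_pos: [543.8, -291.5, 196.2]
orientation: [3.123, 0.343, 0.003]
ft_force: [-0.3, -0.4, -2.1]
width: 17.9
grasp_force: 29.9
```

Run:
```python
from h import *
o=ctrl.get_obs();print(o['ft_force'],o['moment'],o['ee_pos'],o['width'])
snap('top','t2'); X,p,d=cloud('t2'); p=p.astype(int); z=X[...,2]
m=(d>0)&(z>160)&(z<260)&(p.min(-1)>110)&((p.max(-1)-p.min(-1))<45)&(abs(X[...,0]-650)<130)&(abs(X[...,1]+268)<100)
e=np.array([np.cos(TY),np.sin(TY)]); s=(X[m][:,:2]-T0[:2])@e
for lo in range(-60,100,20):
    k=(s>lo)&(s<lo+20); print(lo,k.sum(),np.percentile(X[m][k][:,2],[10,30,50]).round(1))
cv2.imwrite('pics/t2c.png',cv2.resize(p[130:290,370:520,::-1].astype(np.uint8),None,fx=3.5,fy=3.5))
```

```text
[-0.3298069  -0.4367469  -2.11942241] [-0.05400494  0.37980928  0.01182461] [ 543.8352968  -291.52528037  196.15874655] 17.903220331851056
-60 209 [179.6 181.5 184.1]
-40 180 [180.  182.4 183.9]
-20 328 [179.6 181.8 183.8]
0 295 [179.2 181.6 183.7]
20 289 [179.7 181.8 183.7]
40 406 [179.6 182.2 183.9]
60 350 [179.3 181.8 183.7]
80 251 [179.  181.7 184.2]
```

View pics/t2c.png

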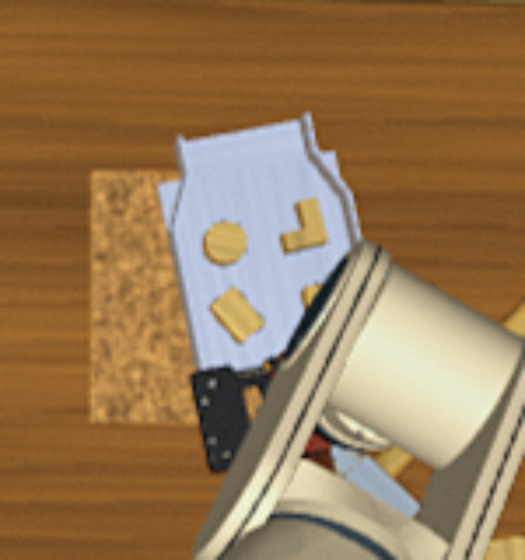

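The tray lifted level (its floor reads 182 mm along its whole length) and the blanks haven't moved. Next is the carry.

Run:
```python
from h import *
A=np.array([646.1,-268.3,181.2]); ya=TY; yb=np.radians(18); lip=O-85*UX+EZ*184; B=lip2org(lip,yb,0)
print(B, 'TCP end',traypose(B,yb,0)[0])
f=lambda t:traypose(A+(B-A)*t,ya+(yb-ya)*t,0)
base=f(0); ts=[.01,.03,.06,.1,.15,.2,.25,.3,.35,.38]
show([f(t) for t in ts],base=base)
print(); show([f(t) for t in [.38+x for x in(.05,.1,.15,.2,.25,.3,.33,.335)]],base=f(.38))
```

```text
[433.92576122 214.7396422  181.        ] TCP end [334.06482701 182.29285779 196.        ]
[0.0, 0.0, -0.001, -0.005, -0.025, 0.0] world [ 541.5 -286.3  196.2]
[0.0, 0.0, -0.002, -0.015, -0.076, 0.0] world [ 537.3 -276.8  196.2]
[0.0, 0.0, -0.004, -0.031, -0.152, 0.0] world [ 531.  -262.6  196.2]
[0.0, 0.0, -0.006, -0.051, -0.254, 0.0] world [ 522.6 -243.7  196.2]
[0.0, 0.0, -0.01, -0.077, -0.381, 0.0] world [ 512.1 -220.   196.2]
[0.0, 0.0, -0.013, -0.102, -0.507, 0.0] world [ 501.6 -196.4  196.2]
[0.0, 0.0, -0.016, -0.128, -0.634, 0.0] world [ 491.1 -172.7  196.1]
[0.0, 0.0, -0.019, -0.154, -0.761, 0.0] world [ 480.6 -149.1  196.1]
[0.0, 0.0, -0.022, -0.179, -0.888, 0.0] world [ 470.1 -125.4  196.1]
[0.0, 0.0, -0.024, -0.195, -0.964, 0.0] world [ 463.9 -111.2  196.1]

[0.0, 0.0, -0.003, -0.021, -0.128, 0.0] world [453.4 -87.5 196.1]
[0.0, 0.0, -0.006, -0.042, -0.255, 0.0] world [442.9 -63.9 196.1]
[0.0, 0.0, -0.01, -0.063, -0.383, 0.0] world [432.4 -40.2 196.1]
[0.0, 0.0, -0.013, -0.084, -0.511, 0.0] world [422.  -16.5 196.1]
[0.0, 0.0, -0.016, -0.104, -0.639, 0.0] world [411.5   7.1 196.1]
[0.0, 0.0, -0.019, -0.125, -0.766, 0.0] world [401.   30.8 196.1]
[0.0, 0.0, -0.021, -0.138, -0.843, 0.0] world [394.7  45.  196.1]
[0.0, 0.0, -0.021, -0.14, -0.856, 0.0] world [393.7  47.4 196.1]
```

Emit:
servo_tool([
  [0, 0, -0.001, -0.005, -0.025, 0, 5],
  [0, 0, -0.002, -0.015, -0.076, 0, 5],
  [0, 0, -0.004, -0.031, -0.152, 0, 5],
  [0, 0, -0.006, -0.051, -0.254, 0, 5],
  [0, 0, -0.01, -0.077, -0.381, 0, 5],
  [0, 0, -0.013, -0.102, -0.507, 0, 5],
  [0, 0, -0.016, -0.128, -0.634, 0, 5],
  [0, 0, -0.019, -0.154, -0.761, 0, 5],
  [0, 0, -0.022, -0.179, -0.888, 0, 5],
  [0, 0, -0.024, -0.195, -0.964, 0, 5],
])

```text
t: 13.9
ee_pos: [462.8, -110.0, 195.2]
orientation: [-3.115, -0.401, -0.001]
ft_force: [-0.0, 0.1, -2.0]
width: 17.8
grasp_force: 29.9
```

Emit:
servo_tool([
  [0, 0, -0.003, -0.016, -0.1, 0, 5],
  [0, 0, -0.006, -0.035, -0.21, 0, 5],
  [0, 0, -0.01, -0.055, -0.33, 0, 5],
  [0, 0, -0.013, -0.075, -0.45, 0, 5],
  [0, 0, -0.016, -0.095, -0.57, 0, 5],
  [0, 0, -0.019, -0.112, -0.68, 0, 5],
  [0, 0, -0.021, -0.125, -0.77, 0, 5],
  [0, 0, -0.021, -0.135, -0.83, 0, 5],
  [0, 0, -0.021, -0.14, -0.856, 0, 5],
  [0, 0, -0.021, -0.14, -0.856, 0, 5],
])

```text
t: 15.15
ee_pos: [393.7, 47.1, 195.3]
orientation: [-3.109, -0.448, -0.001]
ft_force: [0.3, -0.4, -2.6]
width: 17.9
grasp_force: 29.9
```

Run:
```python
from h import *
yb=np.radians(18); lip=O-85*UX+EZ*184; B=lip2org(lip,yb,0)
o=ctrl.get_obs(); print(o['qpos'],o['ee_pos'],o['ft_force'],o['width'])
p0,R0=o['ee_pos'],Ro.from_rotvec(o['orientation']).as_matrix()
p1,R1=traypose(B,yb,0)
L=[(p0+(p1-p0)*t,R1) for t in(.05,.15,.3,.5,.7,.85,.95,1)]
show(L)
```

```text
[8.85661201e-02 1.22890904e-01 2.13150371e+00 6.25351673e-04
 8.86399425e-01 1.37250807e+00] [393.65162349  47.05308614 195.26684323] [ 0.26349221 -0.37222396 -2.5727968 ] 17.914309090945665
[-0.0, -0.001, -0.018, -0.005, -0.037, -0.0] world [390.7  53.8 195.3]
[-0.0, -0.001, -0.018, -0.014, -0.11, -0.001] world [384.7  67.3 195.4]
[-0.0, -0.001, -0.018, -0.028, -0.22, -0.001] world [375.8  87.6 195.5]
[-0.0, -0.001, -0.018, -0.047, -0.366, -0.002] world [363.9 114.7 195.6]
[-0.0, -0.001, -0.018, -0.066, -0.513, -0.002] world [351.9 141.7 195.8]
[-0.0, -0.001, -0.018, -0.081, -0.623, -0.003] world [343.  162.  195.9]
[-0.0, -0.001, -0.018, -0.09, -0.696, -0.003] world [337.  175.5 196. ]
[-0.0, -0.001, -0.018, -0.095, -0.733, -0.004] world [334.1 182.3 196. ]
```

Emit:
servo_tool([
  [0, 0, -0.004, -0.005, -0.037, 0, 5],
  [0, 0, -0.008, -0.014, -0.11, 0, 5],
  [0, 0, -0.012, -0.028, -0.22, 0, 5],
  [0, 0, -0.015, -0.045, -0.346, 0, 5],
  [0, 0, -0.018, -0.062, -0.473, 0, 5],
  [0, 0, -0.018, -0.076, -0.593, 0, 5],
  [0, 0, -0.018, -0.088, -0.68, 0, 5],
  [0, 0, -0.018, -0.095, -0.725, 0, 5],
  [0, 0, -0.018, -0.095, -0.733, 0, 5],
])

```text
t: 16.27
ee_pos: [333.7, 182.6, 195.3]
orientation: [-3.102, -0.491, -0.001]
ft_force: [-0.0, -0.4, -2.2]
width: 17.9
grasp_force: 29.9
```

Run:
```python
from h import *
yb=np.radians(18)
def g(x,z,deg): 
    pt=np.radians(deg); return traypose(lip2org(O+x*UX+EZ*z,yb,pt),yb,pt)
o=ctrl.get_obs(); print(o['qpos'],o['ee_pos'],o['ft_force'],o['width'])
L=[(-85,175,1),(-85,165,2.5),(-85,154,4.5),(-85,144,7),(-85,136,9.5),(-85,129,12),(-85,123,14),(-85,118,15.5),(-85,116,16)]
show([g(*l) for l in L])
print();L=[(-85,114,18),(-85,112,21),(-85,110,24),(-85,108,27),(-85,106,30),(-85,105,33),(-85,104,36),(-85,103,38),(-85,103,38)]
show([g(*l) for l in L],base=g(-85,116,16))
```

```text
[4.69264113e-01 9.74287839e-02 2.16176693e+00 3.29056218e-04
 8.81685022e-01 1.72567259e+00] [333.71116337 182.63552139 195.27728436] [-0.02748939 -0.43165431 -2.17481783] 17.926815408934015
[-0.0, -0.012, 0.0, 0.002, 0.002, 0.024] world [334.3 182.4 190.5]
[-0.0, -0.03, 0.0, 0.005, 0.002, 0.048] world [334.7 182.5 185.8]
[-0.0, -0.053, 0.0, 0.009, 0.002, 0.068] world [335.5 182.8 181.7]
[-0.0, -0.082, 0.0, 0.016, 0.002, 0.074] world [336.9 183.2 180.4]
[-0.0, -0.111, 0.0, 0.025, 0.002, 0.071] world [338.6 183.8 181. ]
[-0.0, -0.14, 0.0, 0.036, 0.002, 0.064] world [340.6 184.4 182.5]
[-0.0, -0.163, 0.0, 0.045, 0.002, 0.06] world [342.5 185.  183.3]
[-0.0, -0.181, 0.0, 0.054, 0.002, 0.06] world [344.1 185.5 183.3]
[-0.0, -0.187, 0.0, 0.057, 0.002, 0.062] world [344.6 185.7 182.9]

[-0.0, -0.023, -0.0, 0.005, -0.0, -0.025] world [346.9 186.5 187.5]
[-0.0, -0.058, 0.0, 0.015, -0.0, -0.068] world [350.9 187.7 195.2]
[-0.0, -0.093, -0.0, 0.026, 0.0, -0.11] world [355.2 189.2 202.7]
[0.0, -0.128, 0.0, 0.041, 0.0, -0.152] world [360.1 190.7 209.9]
[-0.0, -0.163, -0.0, 0.058, -0.0, -0.193] world [365.4 192.5 216.9]
[-0.0, -0.198, -0.0, 0.077, -0.0, -0.238] world [371.1 194.3 224.5]
[-0.0, -0.233, -0.0, 0.098, -0.0, -0.282] world [377.3 196.3 231.9]
[-0.0, -0.256, -0.0, 0.114, 0.0, -0.31] world [381.6 197.7 236.2]
[-0.0, -0.256, -0.0, 0.114, 0.0, -0.31] world [381.6 197.7 236.2]
```

Emit:
servo_tool([
  [0, -0.012, 0, 0.002, 0.002, 0.024, 5],
  [0, -0.03, 0, 0.005, 0.002, 0.048, 5],
  [0, -0.053, 0, 0.009, 0.002, 0.068, 5],
  [0, -0.082, 0, 0.016, 0.002, 0.074, 5],
  [0, -0.111, 0, 0.025, 0.002, 0.071, 5],
  [0, -0.14, 0, 0.036, 0.002, 0.064, 5],
  [0, -0.163, 0, 0.045, 0.002, 0.06, 5],
  [0, -0.181, 0, 0.054, 0.002, 0.06, 5],
  [0, -0.187, 0, 0.057, 0.002, 0.062, 5],
])

```text
t: 17.4
ee_pos: [345.5, 185.3, 182.5]
orientation: [3.031, 0.478, -0.429]
ft_force: [0.2, -0.1, -2.2]
width: 17.3
grasp_force: 29.9
```

Run:
```python
from h import *
o=ctrl.get_obs(); print(o['qpos'],o['ee_pos'],o['ft_force'],o['width'])
p,d=snap('scene','s2'); cv2.imwrite('pics/s2c.png',cv2.resize(p[90:330,130:380,::-1],None,fx=2.5,fy=2.5))
```

```text
[0.43499479 0.28302746 1.99212923 0.03761898 1.14557698 1.67285414] [345.45366342 185.34562707 182.53802325] [ 0.21934251 -0.11641469 -2.23339264] 17.34365402081866
```

View pics/s2c.png

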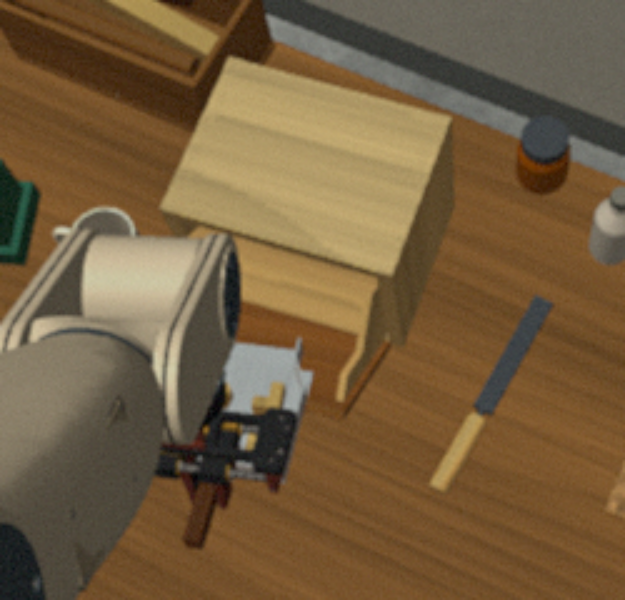

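The crop shows the spout (right corner at (300,345)) inside the pocket mouth, clear of the pocket's right wall at (365,350), with the blanks still in the tray. Now I'll tip it.

Emit:
servo_tool([
  [0, -0.023, 0, 0.005, 0, -0.025, 5],
  [0, -0.058, 0, 0.015, 0, -0.068, 5],
  [0, -0.093, 0, 0.026, 0, -0.11, 5],
  [0, -0.128, 0, 0.041, 0, -0.152, 5],
  [0, -0.163, 0, 0.058, 0, -0.193, 5],
  [0, -0.198, 0, 0.077, 0, -0.238, 5],
  [0, -0.233, 0, 0.098, 0, -0.282, 5],
  [0, -0.256, 0, 0.114, 0, -0.31, 5],
  [0, -0.256, 0, 0.114, 0, -0.31, 5],
  [0, -0.256, 0, 0.114, 0, -0.31, 5],
])

```text
t: 18.7
ee_pos: [381.8, 197.2, 236.1]
orientation: [2.843, 0.449, -0.979]
ft_force: [0.5, -0.1, -1.5]
width: 17.9
grasp_force: 29.9
```

Run:
```python
from h import *
o=ctrl.get_obs(); print(o['qpos'],o['ee_pos'],o['ft_force'],o['moment'],o['width'])
p,d=snap('wrist','w4'); q,_=snap('scene','s3')
a=cv2.resize(p[:,:,::-1],(400,300)); b=cv2.resize(q[160:300,190:330,::-1],(400,400)); b=b[:300]
cv2.imwrite('pics/w4c.png',np.hstack([a,b]))
```

```text
[0.40714429 0.47526881 1.68240829 0.0584146  1.6450124  1.64916281] [381.78961653 197.23493837 236.06865258] [ 0.49526289 -0.06407362 -1.45866676] [ 0.0914149  -0.15985553  0.03750477] 17.949780031688675
```

View pics/w4c.png

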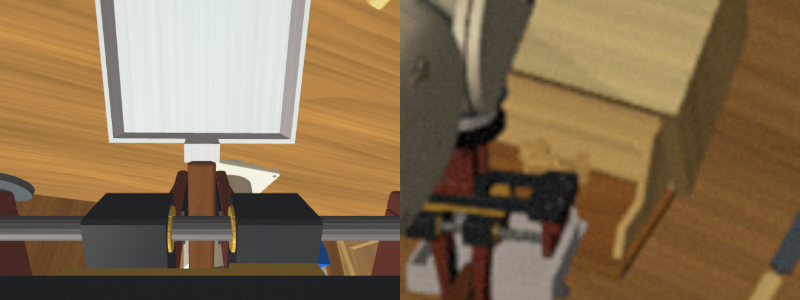

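The tray now reads empty: the visible floor is clear, the wrist force has dropped to the tray's own weight, and the blanks show in the pocket at about (550,155). I'll back the tray out along its slope and level it.

Run:
```python
from h import *
yb=np.radians(18)
def g(x,z,deg): 
    pt=np.radians(deg); return traypose(lip2org(O+x*UX+EZ*z,yb,pt),yb,pt)
o=ctrl.get_obs()
L=[(-90,110,38),(-97,122,38),(-100,140,38),(-100,160,34),(-97,180,28),(-92,200,20),(-88,215,12),(-85,220,4),(-85,220,0),(-85,220,0)]
show([g(*l) for l in L])
```

```text
[-0.001, 0.0, -0.0, -0.041, -0.007, -0.012] world [376.7 197.1 243.2]
[-0.001, 0.0, -0.0, -0.105, -0.014, -0.038] world [369.7 196.2 255.2]
[-0.001, 0.0, -0.0, -0.172, -0.016, -0.1] world [366.7 195.8 273.2]
[-0.001, 0.047, -0.0, -0.235, -0.016, -0.109] world [358.3 193.  282.3]
[-0.001, 0.116, -0.0, -0.278, -0.014, -0.091] world [349.9 189.7 285. ]
[-0.001, 0.21, -0.0, -0.295, -0.009, -0.047] world [342.6 186.4 280. ]
[-0.001, 0.303, -0.001, -0.281, -0.005, 0.015] world [337.6 184.  268.5]
[-0.001, 0.396, -0.001, -0.222, -0.002, 0.111] world [335.3 182.7 246. ]
[-0.0, 0.442, -0.001, -0.184, -0.002, 0.171] world [334.1 182.3 232. ]
[-0.0, 0.442, -0.001, -0.184, -0.002, 0.171] world [334.1 182.3 232. ]
```

Emit:
servo_tool([
  [0, 0, 0, -0.041, -0.005, -0.012, 5],
  [0, 0, 0, -0.105, -0.01, -0.038, 5],
  [0, 0, 0, -0.172, -0.015, -0.1, 5],
  [0, 0.047, 0, -0.235, -0.016, -0.109, 5],
  [0, 0.116, 0, -0.278, -0.014, -0.091, 5],
  [0, 0.21, 0, -0.295, -0.009, -0.047, 5],
  [0, 0.303, 0, -0.281, -0.005, 0.015, 5],
  [0, 0.396, 0, -0.222, -0.002, 0.111, 5],
  [0, 0.442, 0, -0.184, -0.002, 0.171, 5],
  [0, 0.442, 0, -0.184, -0.002, 0.171, 5],
])

```text
t: 20.05
ee_pos: [332.8, 181.8, 232.4]
orientation: [-3.103, -0.49, 0.003]
ft_force: [-0.4, 0.5, -1.1]
width: 17.8
grasp_force: 29.9
```

Run:
```python
from h import *
o=ctrl.get_obs(); print(o['ee_pos'],o['orientation'],o['ft_force'],o['moment'],o['width'],o['qpos'])
def woodcount(R,f):
    X,p,d=cloud(f); return X,p.astype(int),d
p,d=snap('wrist','w5'); X,p,d=cloud('w5'); p=p.astype(int)
# tray check: heights above tray plane (z_tray ~ ee z-15)
z0=o['ee_pos'][2]-15; e=np.array([np.cos(np.radians(18)),np.sin(np.radians(18))]); n=np.array([-e[1],e[0]])
org=o['ee_pos'][:2]+105*e; s=(X[...,:2]-org)@e; w=(X[...,:2]-org)@n; dz=X[...,2]-z0
inn=(d>0)&(s>-66)&(s<90)&(abs(w)<40)&(abs(dz)<60); print('in tray',inn.sum(),np.percentile(dz[inn],[1,50,99]).round(1), 's range',s[inn].min().round(),s[inn].max().round(),'wood px',(inn&((p[...,0]-p[...,2])>50)).sum())
# bin check
X,p,d=(lambda f:cloud(f))((snap('scene','s4'),'s4')[1]); p=p.astype(int); VY=np.cross(EZ,UX); l=np.stack([(X-O)@UX,(X-O)@VY,X[...,2]],-1)
m=(d>0)&(l[...,0]>-115)&(l[...,0]<10)&(abs(l[...,1])<95)&(X[...,2]<150)
th=.88; c,sn=np.cos(th),np.sin(th); bx=l[...,0]*c+(l[...,2]-12)*sn; bz=-l[...,0]*sn+(l[...,2]-12)*c
print('visible pocket px',m.sum(),'bz',np.percentile(bz[m],[2,25,50,75]).round(0))
for y in range(-90,90,15):
    k=m&(abs(l[...,1]-y)<8)&(bx>8)&(bx<100)
    if k.sum()>5: print(y,k.sum(),'z above hinge',np.percentile(bz[k],[5,50,90]).round(0),'bx',np.percentile(bx[k],[5,50,95]).round(0))
```

```text
[332.78079404 181.76427388 232.4010471 ] [-3.10302447e+00 -4.90318109e-01  3.06084476e-03] [-0.38180771  0.45069217 -1.09061138] [-0.03240421  0.23180646  0.00194067] 17.750855058702147 [4.67991559e-01 3.33849876e-02 2.12453696e+00 7.92747575e-04
 9.85505258e-01 1.72491487e+00]
in tray 37945 [1.1 2.7 6.9] s range -66.0 25.0 wood px 0
visible pocket px 1207 bz [ 5. 11. 41. 81.]
-75 19 z above hinge [ 6. 10. 13.] bx [ 9. 19. 27.]
-60 30 z above hinge [ 6. 10. 12.] bx [10. 18. 27.]
-45 30 z above hinge [ 6. 10. 13.] bx [ 9. 18. 27.]
-30 59 z above hinge [ 6. 17. 65.] bx [10. 17. 26.]
-15 81 z above hinge [ 8. 42. 75.] bx [13. 18. 23.]
0 43 z above hinge [ 7. 10. 49.] bx [10. 18. 26.]
15 36 z above hinge [ 5. 10. 33.] bx [10. 18. 28.]
30 45 z above hinge [ 7. 15. 35.] bx [14. 17. 25.]
45 35 z above hinge [ 5. 11. 32.] bx [11. 16. 24.]
60 26 z above hinge [ 6.  9. 13.] bx [ 9. 17. 26.]
75 26 z above hinge [ 5.  8. 11.] bx [ 9. 16. 25.]
```

```bash
cat >> h.py <<'E'
def cur():
    o=ctrl.get_obs(); return o['ee_pos'],Ro.from_rotvec(o['orientation']).as_matrix()
E
python3 - <<'E'
from h import *
A,_=cur(); C=np.array([543.8,-291.3,150.]); ya=np.radians(18)
def f(t,z): 
    y=ya+(TY-ya)*t; P=A+(C-A)*t; P[2]=z; return P,traypose(P,y,0)[1]
show([f(t,232) for t in(.01,.04,.08,.14,.2,.26,.32,.36)]);print()
show([f(t,z) for t,z in((.42,225),(.48,215),(.54,205),(.6,195),(.66,185),(.7,180))],base=f(.36,232));print()
show([f(t,z) for t,z in((.76,175),(.82,165),(.88,155),(.94,140),(.98,125),(1,110),(1,95),(1,85))],base=f(.7,180));print()
E
```

```text
[-0.001, 0.0, -0.0, 0.003, 0.026, 0.006] world [337.1 178.  232. ]
[-0.001, 0.0, 0.002, 0.011, 0.103, 0.006] world [343.4 163.8 232. ]
[-0.001, 0.0, 0.004, 0.021, 0.206, 0.006] world [351.7 144.8 232. ]
[-0.001, 0.0, 0.008, 0.037, 0.361, 0.006] world [364.3 116.4 232. ]
[-0.001, 0.0, 0.012, 0.053, 0.515, 0.005] world [376.8  87.9 232. ]
[-0.001, 0.0, 0.016, 0.068, 0.67, 0.005] world [389.3  59.5 232. ]
[-0.001, 0.0, 0.02, 0.084, 0.824, 0.005] world [401.8  31.  232. ]
[-0.001, 0.0, 0.022, 0.095, 0.928, 0.005] world [410.2  12.1 232. ]

[0.0, 0.0, 0.004, 0.021, 0.154, 0.035] world [422.7 -16.4 225. ]
[0.0, 0.0, 0.008, 0.042, 0.308, 0.085] world [435.2 -44.8 215. ]
[0.0, 0.0, 0.012, 0.063, 0.462, 0.135] world [447.8 -73.2 205. ]
[0.0, 0.0, 0.015, 0.084, 0.616, 0.185] world [ 460.3 -101.7  195. ]
[0.0, 0.0, 0.019, 0.105, 0.77, 0.235] world [ 472.8 -130.1  185. ]
[0.0, 0.0, 0.022, 0.119, 0.873, 0.26] world [ 481.2 -149.1  180. ]

[0.0, 0.0, 0.004, 0.026, 0.153, 0.025] world [ 493.7 -177.5  175. ]
[0.0, 0.0, 0.008, 0.052, 0.306, 0.075] world [ 506.2 -206.   165. ]
[0.0, 0.0, 0.012, 0.078, 0.46, 0.125] world [ 518.7 -234.4  155. ]
[0.0, 0.0, 0.015, 0.104, 0.613, 0.2] world [ 531.3 -262.9  140. ]
[0.0, 0.0, 0.018, 0.121, 0.715, 0.275] world [ 539.6 -281.8  125. ]
[0.0, 0.0, 0.019, 0.13, 0.766, 0.35] world [ 543.8 -291.3  110. ]
[0.0, 0.0, 0.019, 0.13, 0.766, 0.425] world [ 543.8 -291.3   95. ]
[0.0, 0.0, 0.019, 0.13, 0.766, 0.475] world [ 543.8 -291.3   85. ]
```

Emit:
servo_tool([
  [0, 0, 0, 0.003, 0.026, 0, 5],
  [0, 0, 0.002, 0.011, 0.103, 0, 5],
  [0, 0, 0.004, 0.021, 0.206, 0, 5],
  [0, 0, 0.008, 0.037, 0.361, 0, 5],
  [0, 0, 0.012, 0.053, 0.515, 0, 5],
  [0, 0, 0.016, 0.068, 0.67, 0, 5],
  [0, 0, 0.02, 0.084, 0.824, 0, 5],
  [0, 0, 0.022, 0.095, 0.928, 0, 5],
])

```text
t: 21.15
ee_pos: [410.9, 10.0, 232.2]
orientation: [-3.111, -0.436, 0.001]
ft_force: [-0.0, -0.1, -1.2]
width: 17.5
grasp_force: 29.9
```

Emit:
servo_tool([
  [0, 0, 0.004, 0.021, 0.154, 0.035, 5],
  [0, 0, 0.008, 0.042, 0.308, 0.085, 5],
  [0, 0, 0.012, 0.063, 0.462, 0.135, 5],
  [0, 0, 0.015, 0.084, 0.616, 0.185, 5],
  [0, 0, 0.019, 0.105, 0.77, 0.235, 5],
  [0, 0, 0.022, 0.119, 0.873, 0.26, 5],
])

```text
t: 21.9
ee_pos: [481.5, -151.3, 179.3]
orientation: [-3.117, -0.385, 0.003]
ft_force: [-0.3, 0.2, -1.5]
width: 18.0
grasp_force: 29.9
```

Emit:
servo_tool([
  [0, 0, 0.004, 0.026, 0.153, 0.025, 5],
  [0, 0, 0.008, 0.052, 0.306, 0.075, 5],
  [0, 0, 0.012, 0.078, 0.46, 0.125, 5],
  [0, 0, 0.015, 0.104, 0.613, 0.2, 5],
  [0, 0, 0.018, 0.121, 0.715, 0.275, 5],
  [0, 0, 0.019, 0.13, 0.766, 0.35, 5],
  [0, 0, 0.019, 0.13, 0.766, 0.425, 5],
  [0, 0, 0.019, 0.13, 0.766, 0.475, 5],
  [0, 0, 0.019, 0.13, 0.766, 0.475, 5],
  [0, 0, 0.019, 0.13, 0.766, 0.475, 5],
])

```text
t: 23.15
ee_pos: [543.6, -291.5, 85.1]
orientation: [3.123, 0.343, -0.001]
ft_force: [0.9, -0.0, -1.3]
width: 17.8
grasp_force: 29.9
```

Run:
```python
from h import *
A,R=cur(); print(A); C=np.array([543.8,-291.3,19.3]); Rt_=traypose(T0,TY,0)[1]
show([(C+EZ*40,Rt_),(C,Rt_)])
# tray tilt/height & empty check, and pocket via top camera
snap('top','t3'); X,p,d=cloud('t3'); p=p.astype(int); z=X[...,2]
e=np.array([np.cos(TY),np.sin(TY)]); n=np.array([-e[1],e[0]]); s=(X[...,:2]-T0[:2])@e; w=(X[...,:2]-T0[:2])@n
i=(d>0)&(s>-60)&(s<92)&(abs(w)<38)&(z>40)&(z<120)
for lo in range(-60,90,30):
    k=i&(s>lo)&(s<lo+30); print(lo,k.sum(),np.percentile(z[k],[10,50,90]).round(1),'wood',(k&(p[...,0]-p[...,2]>50)).sum())
VY=np.cross(EZ,UX); l=np.stack([(X-O)@UX,(X-O)@VY,z],-1); th=.88; c,sn=np.cos(th),np.sin(th)
bx=l[...,0]*c+(z-12)*sn; bz=-l[...,0]*sn+(z-12)*c; m=(d>0)&(abs(l[...,1])<98)&(bx>-20)&(bx<110)&(bz>0)&(bz<170)
pk=(m&(bx>9)&(bx<95)&(bz>14)).astype(np.uint8)
N,lab,st,ce=cv2.connectedComponentsWithStats(pk)
for j in range(1,N):
    if st[j,4]>8: q=lab==j; print('blob',st[j].tolist(),'y',np.percentile(l[q][:,1],[5,95]).round(),'bz',np.percentile(bz[q],[5,95]).round(),'bx',np.percentile(bx[q],[5,95]).round())
# estimate bin angle from panel top edge
k=(d>0)&(l[...,0]<-100)&(l[...,0]>-150)&(abs(l[...,1])<110)&(z>85)&(z<130); print('panel top',k.sum(),np.percentile(l[k][:,0],[2,50]).round(1),np.percentile(z[k],[50,90]).round(1))
```

```text
[ 543.55031189 -291.47135102   85.12307635]
[-0.0, 0.0, 0.001, 0.001, -0.001, 0.129] world [ 543.8 -291.3   59.3]
[-0.0, 0.0, 0.001, 0.002, -0.001, 0.329] world [ 543.8 -291.3   19.3]
-60 213 [67.9 72.6 77.8] wood 0
-30 314 [67.  72.  77.2] wood 0
0 322 [67.1 72.2 76.9] wood 0
30 327 [66.8 72.  77.2] wood 0
60 313 [67.7 71.9 76.4] wood 0
blob [223, 222, 30, 21, 330] y [-25.  39.] bz [19. 73.] bx [11. 23.]
panel top 1164 [-135.  -118.3] [107.2 115.5]
```

The tray is empty and level, and the blanks lie together in the pocket. I'll set it down.

Emit:
servo_tool([
  [0, 0, 0, 0.001, 0, 0.08, 5],
  [0, 0, 0, 0.001, 0, 0.18, 5],
  [0, 0, 0, 0.001, 0, 0.26, 5],
  [0, 0, 0, 0.001, 0, 0.3, 5],
  [0, 0, 0, 0.001, 0, 0.318, 5],
  [0, 0, 0, 0.001, 0, 0.326, 5],
  [0, 0, 0, 0.001, 0, 0.329, 5],
  [0, 0, 0, 0.001, 0, 0.329, 5],
])

```text
t: 24.2
ee_pos: [543.8, -291.9, 19.3]
orientation: [3.123, 0.343, -0.0]
ft_force: [-0.2, 0.6, -0.7]
width: 17.8
grasp_force: 29.9
```

Emit:
servo_tool([
  [0, 0, 0, 0, 0, 0, 30],
  [0, 0, 0, 0, 0, 0, 30],
  [0, 0, 0, 0, 0, 0, 30],
  [0, 0, 0, 0, 0, -0.15, 30],
  [0, 0, 0, 0, 0, -0.4, 30],
  [0, 0, 0, 0, 0, -0.7, 30],
  [0, 0, 0, 0, 0, -0.95, 30],
  [0, 0, 0, 0, 0, -0.95, 30],
])

```text
t: 25.2
ee_pos: [546.0, -293.1, 213.7]
orientation: [3.118, 0.342, 0.01]
ft_force: [-0.1, -0.6, 0.3]
width: 30.1
grasp_force: 0.0
```

Run:
```python
from h import *
snap('top','t4'); X,p,d=cloud('t4'); p=p.astype(int); z=X[...,2]
e=np.array([np.cos(TY),np.sin(TY)]); n=np.array([-e[1],e[0]]); s=(X[...,:2]-T0[:2])@e; w=(X[...,:2]-T0[:2])@n
for lo in range(-60,90,30):
    k=(d>0)&(abs(w)<38)&(s>lo)&(s<lo+30)&(z<60); print(lo,k.sum(),np.percentile(z[k],[10,50,90]).round(1))
C,R=barpose(.88,.2,14); show([(C+EZ*160,R),(C,R)])
```

```text
-60 209 [ 1.   6.1 12. ]
-30 301 [ 1.3  6.5 11.9]
0 306 [ 1.6  6.4 11.7]
30 302 [ 0.6  5.9 10.7]
60 286 [ 1.6  6.5 11.6]
[-0.105, 0.099, -0.985, 0.165, -2.669, -0.036] world [461.  235.9 217. ]
[-0.105, 0.099, -0.985, 0.163, -2.671, 0.764] world [461.  235.9  57. ]
```

The tray is flat on the mat (its floor reads 6–6.5 mm everywhere). I'll go back to the bin handle.

Emit:
servo_tool([
  [0, 0, -0.4, 0.15, -0.95, -0.1, 17],
  [0, 0, -0.4, 0.15, -0.95, -0.1, 17],
  [0, 0, -0.4, 0.15, -0.95, -0.1, 17],
  [0, 0, -0.4, 0.15, -0.95, -0.1, 17],
  [0, 0, -0.4, 0.15, -0.95, -0.1, 17],
])

```text
t: 25.88
ee_pos: [531.2, -99.5, 227.8]
orientation: [-2.881, -1.25, 0.004]
ft_force: [0.5, -0.8, -0.4]
width: 17.0
grasp_force: 0.0
```

Run:
```python
from h import *
C,R=barpose(.88,.22,14); print(C); C=np.array([461.2,236.,56.2]); show([(C-R[:,2]*130,R)]);print(cur()[0])
```

```text
[461.23817444 235.98096037  57.01744136]
[-0.139, 0.065, -0.586, 0.877, -1.491, 0.225] world [433.1 232.3 183.1]
[531.22082503 -99.5219544  227.76221893]
```

Emit:
servo_tool([
  [0, 0, -0.5, 0.55, -0.95, -0.05, 17],
  [0, 0, -0.5, 0.55, -0.95, -0.05, 17],
  [0, 0, -0.5, 0.55, -0.95, -0.05, 17],
  [0, 0, -0.5, 0.55, -0.95, -0.05, 17],
  [0, 0, -0.5, 0.55, -0.95, -0.05, 17],
  [0, 0, -0.5, 0.55, -0.95, -0.05, 17],
])

```text
t: 26.62
ee_pos: [468.7, 109.0, 238.5]
orientation: [-2.228, -2.213, 0.002]
ft_force: [0.5, -1.1, -0.2]
width: 17.0
grasp_force: 0.0
```

Run:
```python
from h import *
C,R=barpose(.88,.22,14); C=np.array([461.2,236.,56.2]); show([(C-R[:,2]*130,R)]);print(cur()[0])
```

```text
[-0.147, 0.01, -0.091, 0.615, -0.182, 0.277] world [433.1 232.3 183.1]
[468.6682969  109.01985457 238.47905175]
```

Emit:
servo_tool([
  [-0.05, 0.003, -0.03, 0.2, -0.12, 0.0, 17],
  [-0.1, 0.007, -0.06, 0.4, -0.182, 0.1, 17],
  [-0.147, 0.01, -0.091, 0.615, -0.182, 0.2, 17],
  [-0.147, 0.01, -0.091, 0.615, -0.182, 0.277, 17],
  [-0.147, 0.01, -0.091, 0.615, -0.182, 0.277, 17],
  [-0.147, 0.01, -0.091, 0.615, -0.182, 0.277, 17],
  [-0.147, 0.01, -0.091, 0.615, -0.182, 0.277, 17],
])

```text
t: 27.5
ee_pos: [433.0, 232.9, 184.3]
orientation: [1.967, 2.247, 0.25]
ft_force: [-1.0, 0.1, 0.1]
width: 16.9
grasp_force: 0.0
```

Run:
```python
from h import *
C,R=barpose(.88,.22,14); C=np.array([461.2,236.,56.2]); show([(C-R[:,2]*130,R),(C-R[:,2]*50,R),(C,R)]);print(cur()[0],ctrl.get_obs()['qpos'])
snap('wrist','w6'); X,q,d=cloud('w6'); VY=np.cross(EZ,UX); l=np.stack([(X-O)@UX,(X-O)@VY,X[...,2]],-1)
m=(d>0)&(q.max(-1)<110)&(l[...,0]<-130)&(l[...,0]>-180)&(abs(l[...,1])<75)&(l[...,2]>50)&(l[...,2]<85); P=l[m]
y=R[:,1]; z=R[:,2]; V=X[m]-C
k=(abs(P[:,1])<62)&(abs(P[:,1])>8); a=V@y; b=V@z
print(k.sum(),'tool-y',np.percentile(a[k],[3,20,50,80,97]).round(1),'tool-z',np.percentile(b[k],[3,20,50,80]).round(1))
```

```text
[0.001, -0.001, 0.001, -0.003, -0.001, 0.006] world [433.1 232.3 183.1]
[0.001, -0.001, 0.001, -0.003, -0.002, 0.406] world [450.4 234.6 105. ]
[0.001, -0.001, 0.001, -0.004, -0.002, 0.656] world [461.2 236.   56.2]
[432.97511625 232.87250895 184.33620425] [ 0.52123838  0.20433877  2.08437713 -0.1364368   0.65197413  0.48904163]
705 tool-y [-6.3 -6.   0.7  5.  11.5] tool-z [-25.7 -20.7 -15.7 -14.3]
```

The wrist depth puts the bar within about 0.5 mm of the tool's closing line, so I'll descend along the tool axis and clamp.

Emit:
servo_tool([
  [0, 0, 0, -0.003, -0.002, 0.12, 17],
  [0, 0, 0, -0.003, -0.002, 0.3, 17],
  [0, 0, 0, -0.003, -0.002, 0.42, 17],
  [0, 0, 0, -0.003, -0.002, 0.52, 17],
  [0, 0, 0, -0.004, -0.002, 0.6, 17],
  [0, 0, 0, -0.004, -0.002, 0.656, 17],
  [0, 0, 0, -0.004, -0.002, 0.656, 17],
  [0, 0, 0, -0.004, -0.002, 0.656, 5],
  [0, 0, 0, -0.004, -0.002, 0.656, 5],
  [0, 0, 0, -0.004, -0.002, 0.656, 5],
])

```text
t: 28.8
ee_pos: [461.1, 236.9, 56.3]
orientation: [1.964, 2.249, 0.252]
ft_force: [5.3, -0.7, -4.0]
width: 11.1
grasp_force: 30.0
```

Run:
```python
from h import *
o=ctrl.get_obs();print(o['qpos'],o['ft_force'],o['ee_pos'],o['width'])
B=barpose(.88,.22,14); show([B])
show([barpose(t,f,14) for t,f in[(.86,.22),(.82,.22),(.77,.22),(.71,.22),(.65,.22),(.59,.22),(.53,.22),(.47,.21),(.42,.2),(.38,.19)]],base=B);print()
B=barpose(.38,.19,14)
show([barpose(t,f,14) for t,f in[(.33,.17),(.28,.14),(.23,.12),(.18,.09),(.13,.06),(.09,.03),(.05,.01),(.02,0),(0,0),(-.02,0)]],base=B);print()
```

```text
[ 0.49787866  0.48552822  2.09676135 -0.2222084   0.35890904  0.5634295 ] [ 5.31906536 -0.71967857 -3.96717367] [461.12618686 236.9082032   56.25857753] 11.054758573985875
[0.001, -0.001, 0.002, -0.005, 0.001, -0.004] world [461.2 236.   57. ]
[0.0, 0.0, 0.0, 0.0, 0.009, -0.014] world [462.4 236.1  60.1]
[0.0, 0.0, 0.0, 0.0, 0.028, -0.04] world [465.  236.5  66.1]
[0.0, 0.0, 0.0, 0.0, 0.054, -0.072] world [468.5 236.9  73.4]
[0.0, 0.0, 0.0, 0.0, 0.086, -0.109] world [473.3 237.6  82. ]
[0.0, 0.0, 0.0, 0.0, 0.121, -0.143] world [478.5 238.3  90.3]
[0.0, 0.0, 0.0, -0.0, 0.158, -0.176] world [484.2 239.   98.2]
[0.0, 0.0, 0.0, 0.0, 0.197, -0.206] world [490.4 239.8 105.8]
[0.007, 0.0, 0.0, 0.0, 0.236, -0.234] world [496.8 240.7 113. ]
[0.013, -0.0, 0.0, 0.0, 0.27, -0.255] world [502.5 241.4 118.6]
[0.02, 0.0, 0.0, 0.0, 0.298, -0.271] world [507.2 242.  122.9]

[0.013, 0.0, 0.0, 0.0, 0.035, -0.019] world [513.3 242.8 128. ]
[0.033, 0.0, 0.0, -0.0, 0.07, -0.037] world [519.4 243.6 132.7]
[0.047, 0.0, 0.0, -0.0, 0.106, -0.052] world [525.9 244.5 137.2]
[0.067, 0.0, 0.0, -0.0, 0.142, -0.066] world [532.5 245.4 141.2]
[0.087, -0.0, 0.0, -0.0, 0.18, -0.078] world [539.3 246.3 145. ]
[0.107, 0.0, 0.0, -0.0, 0.209, -0.086] world [544.8 247.  147.7]
[0.12, 0.0, 0.0, -0.0, 0.24, -0.093] world [550.5 247.7 150.2]
[0.127, 0.0, 0.0, -0.0, 0.263, -0.097] world [554.9 248.3 151.9]
[0.127, 0.0, 0.0, -0.0, 0.28, -0.099] world [557.9 248.7 153. ]
[0.127, 0.0, 0.0, -0.0, 0.296, -0.101] world [561.  249.1 154. ]
```

Emit:
servo_tool([
  [0, 0, 0, 0, 0.009, -0.014, 5],
  [0, 0, 0, 0, 0.028, -0.04, 5],
  [0, 0, 0, 0, 0.054, -0.072, 5],
  [0, 0, 0, 0, 0.086, -0.109, 5],
  [0, 0, 0, 0, 0.121, -0.143, 5],
  [0, 0, 0, 0, 0.158, -0.176, 5],
  [0, 0, 0, 0, 0.197, -0.206, 5],
  [0.007, 0, 0, 0, 0.236, -0.234, 5],
  [0.013, 0, 0, 0, 0.27, -0.255, 5],
  [0.02, 0, 0, 0, 0.298, -0.271, 5],
])

```text
t: 30.05
ee_pos: [502.3, 241.7, 121.4]
orientation: [1.983, 2.27, 0.206]
ft_force: [-14.9, -0.3, 10.3]
width: 11.0
grasp_force: 30.0
```

Emit:
servo_tool([
  [0.013, 0, 0, 0, 0.035, -0.019, 5],
  [0.033, 0, 0, 0, 0.07, -0.037, 5],
  [0.047, 0, 0, 0, 0.106, -0.052, 5],
  [0.067, 0, 0, 0, 0.142, -0.066, 5],
  [0.087, 0, 0, 0, 0.18, -0.078, 5],
  [0.107, 0, 0, 0, 0.209, -0.086, 5],
  [0.12, 0, 0, 0, 0.24, -0.093, 5],
  [0.127, 0, 0, 0, 0.263, -0.097, 5],
  [0.127, 0, 0, 0, 0.28, -0.099, 5],
  [0.127, 0, 0, 0, 0.28, -0.099, 5],
])

```text
t: 31.3
ee_pos: [557.0, 249.0, 154.4]
orientation: [2.066, 2.366, -0.0]
ft_force: [-5.5, -4.9, 18.1]
width: 11.4
grasp_force: 30.0
```

Run:
```python
from h import *
o=ctrl.get_obs();print(o['ft_force'],o['ee_pos'],o['width'])
A,R=cur(); b=A-14*R[:,2]; print('bar local',(b-O)@UX,b[2]); show([barpose(0,0,14),barpose(-.03,0,14)])
```

```text
[-5.50963671 -4.91534494 18.14079146] [556.97017509 249.04183162 154.39102643] 11.377609970788818
bar local -52.922348614825665 168.39102581655024
[-0.0, 0.0, 0.003, -0.002, 0.005, 0.007] world [557.9 248.7 153. ]
[-0.0, 0.0, 0.003, -0.002, 0.028, -0.0] world [562.6 249.3 154.5]
```

Emit:
servo_tool([
  [0, 0, 0, 0, 0.015, 0, 5],
  [0, 0, 0, 0, 0.03, 0, 5],
  [0, 0, 0, 0, 0.04, 0, 5],
  [0, 0, 0, 0, 0.04, 0, 5],
])

```text
t: 31.8
ee_pos: [559.3, 249.4, 154.7]
orientation: [-2.062, -2.361, 0.015]
ft_force: [-26.5, -6.7, 36.6]
width: 11.0
grasp_force: 30.0
```

Run:
```python
from h import *
o=ctrl.get_obs();print(o['ft_force'],o['ee_pos'],o['width'])
A,R=cur(); b=A-14*R[:,2]; print('bar local',(b-O)@UX,b[2])
```

```text
[-26.54075774  -6.69561879  36.62308163] [559.28603385 249.3687964  154.71809458] 10.954818310208589
bar local -50.42169952537561 168.71713397124415
```

It looks like it's on the stop. I'll unclamp and give the bar a final push with just the front finger to confirm.

Emit:
servo_tool([
  [0, 0, 0, 0, 0, 0, 20],
  [0, 0, 0, 0, 0, 0, 20],
  [0, 0, 0, 0, 0.02, 0, 20],
  [0, 0, 0, 0, 0.04, 0, 20],
  [0, 0, 0, 0, 0.06, 0, 20],
  [0, 0, 0, 0, 0.06, 0, 20],
])

```text
t: 32.55
ee_pos: [563.7, 250.1, 151.9]
orientation: [-2.056, -2.353, 0.036]
ft_force: [-44.6, -4.7, 36.1]
width: 20.4
grasp_force: 23.4
```

Run:
```python
from h import *
o=ctrl.get_obs();print(o['ft_force'],o['ee_pos'],o['width'])
A,R=cur(); print('bar front local',(A-14*R[:,2]-O)@UX-o['width']/2+6)
```

```text
[-44.60255925  -4.69450639  36.07528508] [563.72030274 250.13300993 151.87902757] 20.399247976929377
bar front local -49.89373466154854
```

The 44 N push gave no further movement, so the bin is home. Back off and lift clear.

Emit:
servo_tool([
  [0, 0, 0, 0, -0.03, 0, 24],
  [0, 0, 0, 0, -0.045, 0, 28],
  [0, 0, 0, 0, -0.045, 0, 28],
  [0, 0, 0, 0, -0.045, 0, 28],
])

```text
t: 33.05
ee_pos: [567.2, 250.9, 151.7]
orientation: [-2.066, -2.365, 0.002]
ft_force: [-5.5, -0.3, 4.3]
width: 28.0
grasp_force: 2.8
```

Run:
```python
from h import *
o=ctrl.get_obs();print(o['ft_force'],o['ee_pos'],o['width'])
A,R=cur(); print('tool local x',(A-14*R[:,2]-O)@UX); show([(A+EZ*100-0*UX,Rt(UX,-EZ))])
```

```text
[-5.53780016 -0.26812265  4.3153523 ] [567.20981986 250.90482222 151.68245625] 28.0417342053101
tool local x -42.49973408521176
[-0.001, -0.0, 0.003, 0.0, -0.001, -0.5] world [567.2 250.9 251.7]
```

Emit:
servo_tool([
  [0, 0, 0, 0, -0.04, 0, 28],
  [0, 0, 0, 0, -0.04, 0, 28],
  [0, 0, 0, 0, -0.04, 0, 28],
  [0, 0, 0, 0, -0.04, -0.1, 28],
  [0, 0, 0, 0, -0.04, -0.3, 28],
  [0, 0, 0, 0, -0.04, -0.55, 28],
  [0, 0, 0, 0, -0.3, -0.7, 28],
  [0, 0, 0, 0, -0.6, -0.8, 28],
  [0, 0, 0, 0, -0.6, -0.8, 28],
])

```text
t: 34.17
ee_pos: [446.8, 234.7, 313.5]
orientation: [2.065, 2.367, 0.004]
ft_force: [1.0, -0.7, 0.4]
width: 28.0
grasp_force: 0.0
```

Run:
```python
from h import *
o=ctrl.get_obs();print(o['ft_force'],o['ee_pos'])
VY=np.cross(EZ,UX)
for n,f in(('wrist','w7'),('top','t7'),('scene','s7')):
    snap(n,f); X,q,d=cloud(f); l=np.stack([(X-O)@UX,(X-O)@VY,X[...,2]],-1)
    m=(d>0)&(q.max(-1)<110)&(l[...,0]<-35)&(l[...,0]>-90)&(abs(l[...,1])<70)&(l[...,2]>150)&(l[...,2]<185)
    P=l[m]; 
    if len(P)>20: print(n,len(P),'x',np.percentile(P[:,0],[2,10,25,50]).round(1),'z',np.percentile(P[:,2],[10,50,90]).round(1))
X,p,d=cloud('t7'); z=X[...,2]; v,u=np.mgrid[:480,:640]
X0,p0,d0=cloud('top0')
D=np.abs(p.astype(int)-p0).sum(-1)>90
for n,b in dict(mug=(120,212,178,252),file=(322,170,344,275),mallet=(458,198,545,284),block=(145,270,180,315),tray=(400,175,465,278),offcut=(505,280,530,328)).items():
    k=(u>=b[0])&(u<=b[2])&(v>=b[1])&(v<=b[3]); print(n,'changed px',(D&k).sum(),'of',k.sum())
```

```text
[ 1.01078649 -0.72433984  0.35251728] [446.84595069 234.74405256 313.46201161]
wrist 982 x [-55.6 -55.3 -54.9 -53.9] z [166.  169.1 170.8]
top 144 x [-54.1 -52.9 -51.1 -47.8] z [166.5 170.7 175.6]
scene 217 x [-58.4 -57.2 -56.1 -53.3] z [167.7 171.6 174.7]
mug changed px 0 of 2419
file changed px 0 of 2438
mallet changed px 4 of 7656
block changed px 967 of 1656
tray changed px 461 of 6864
offcut changed px 0 of 1274
```

Run:
```python
from h import *
for a,b in(('scene0','s7'),('top0','t7')):
    X0,p0,d0=cloud(a);X1,p1,d1=cloud(b)
    m=(np.abs(X0[...,0]-418)<55)&(np.abs(X0[...,1]-460)<45)&(X0[...,2]>25)&(d0>0)
    print(m.sum(),'median |dp|',np.median(np.abs(p1.astype(int)-p0)[m].sum(-1)),'z now',np.percentile(X1[m][:,2],[10,50,90]).round(0))
```

```text
652 median |dp| 84.0 z now [728. 761. 781.]
767 median |dp| 169.0 z now [ 32. 664. 679.]
```

```bash
python3 -c "
from workcell import ctrl
print(ctrl.close_job())"
```

```text
the job is handed in; nothing more can be done
None
```

Job handed in at about 34 s: the bin was opened by its handle, the blanks were tipped into the pocket, the empty tray was set back flat on its mat, and the bin was pushed home. The mug, file, mallet and offcut checked unmoved. The sanding block was hidden behind the arm in the final images, so I couldn't confirm it, but no move went near it.

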